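Open the collar case to its stop and put the collar away

TASK

Lift the lid of the steel case by its bar handle until it meets the rubber buffer of the stop post behind it, and ease it home: a light, steady push of several newtons against the buffer for about a second, never a slam and never hard enough to strain the stop (25 N on the buffer is too much). Let go so that the lid stays against the buffer, then put the tall steel collar from the bench over the steel post inside the case, standing flat on the case floor, and let go of it. Leave the other things on the bench as they are.

Things in the scene. Friction and masses are not known exactly. Their poses are not given: they have to be found in the camera images.
- case: the open steel case, fixed to the bench, 160 (its x) by 260 (its y) by 60 mm high, walls and floor 5 mm; origin at the centre of its underside, x points away from the robot towards the hinge side (yaw within 0.25 rad), z up. The collar's bay is its right (-y) part: 154 mm wide in y (y from -125 to +28 mm) and 150 mm in x, bounded by a divider 50 mm high; the left part holds small stock. The lid covers the whole case, so the bay is reached only when it is open
- lid (a joint): hinge angle of the lid, rad: 0 closed, grows as the lid rises; starts at 0 to 0.25. The hinge is stiff: the lid stays wherever it is left (friction about 0.4 N m, and lid weight about 0.35 kg, give 2 to 7 N at the handle). The stop is met somewhere from about 1.35 to 1.8 rad, different each time; push on beyond contact and the force climbs within a millimetre or two
- lid_hinge (a point): point on the hinge axis, at the middle of the lid's width and on the plane of its underside, 60 mm above the bench. Its frame turns with the lid: y along the hinge axis, -x from the hinge to the lid's free edge (160 mm), z out of the lid's outer face (lid 8 mm thick)
- lid_handle (a point): middle of the straight steel bar handle on the lid's outer face: bar 11 mm thick, 100 mm long plus round ends, parallel to the hinge axis, its centre line 35 mm off the outer face, at (-130, 0, 43) mm in the frame of lid_hinge; carried by two thin legs 42 mm either side of the middle. A pinch across the round bar lets it turn in the fingers
- stop: the fixed stop post behind the case's left part, 187 mm tall, same yaw as the case. Its arm carries a rubber ball (24 mm across) on a screwed stud, ball centre 175 mm above the bench, 95 mm left (+y) of the case's middle. How far the stud is out differs and is not reported: the ball's centre is 0 to 20 mm nearer the lid (-x) than this origin (on the bench). It bears on the lid's outer face
- collar: the tall steel ring to put away, loose on the bench on the right: 54 mm across, 31 mm hole, 40 mm tall, about 0.35 kg; origin at the centre of its underside, z along its axis
- post_foot (a point): foot of the steel post in the case's right bay, on the inner floor (5 mm above the bench), at (-12, -48, 5) mm in the case's frame. The post is upright, 24 mm thick, 46 mm tall, its top 6 mm tapered
- cone: a bystander: a solid steel cone, foot 68 mm across, 46 mm tall; origin at the centre of its foot
- spacer: a bystander: a low, wide steel ring, 68 mm across, 44 mm hole, 14 mm tall; origin at the centre of its underside
- spray: a bystander: an aluminium can 58 mm across, 170 mm tall, behind and to the right of the case; origin at the centre of its foot
- mallet: a bystander: a hammer lying on the right
- jar: a bystander: a jar 80 mm across, 100 mm tall, on the left; origin at the centre of its foot
- pliers: a bystander: pliers lying at the left of the case, about 150 mm long, 17 mm high
- dish: a bystander: a steel bowl 100 mm across, 30 mm tall, on the left; origin at the centre of its foot
Mind the look-alikes: they are no part of the job. What is shaped like the stop but purple or yellow is not meant. Leave any brown or orange look-alike of the collar alone.

How it is judged:
On the way, in this order (a step that is already met when the one before it is completed fails the run):
1. the lid is pressed against the buffer with at least 3 N for 0.3 s (contact force between lid and stop above 3 N), for 0.3 s.
2. the collar stands over the post on the case floor, let go, with the lid still against the buffer (horizontal distance between collar and post_foot below 0.006 m and z of collar in the frame of post_foot between -0.003 and 0.004 m and angle between collar's own z axis and vertical below 0.08 rad and contact force between lid and stop above 0.2 N and contact force between the fingers and collar below 0.1 N), for 0.2 s.
At the end, for the whole second after the job is handed in: The lid stands against the buffer (bearing on it with more than 0.2 N) and at rest, the collar stands at rest over the post (centred within 6 mm), its underside within 4 mm of the case floor and upright within 0.08 rad (horizontal distance between collar and post_foot below 0.006 m and z of collar in the frame of post_foot between -0.003 and 0.004 m and angle between collar's own z axis and vertical below 0.08 rad and contact force between lid and stop above 0.2 N and velocity of joint lid between -0.05 and 0.05 rad/s and linear speed of collar below 0.02 m/s); the robot touches nothing.
It fails at once if the lid is pressed or slammed on the stop with more than 25 N (contact force between lid and stop above 25 N).
It fails at once if the lid is flung faster than 3 rad/s (velocity of joint lid above 3 rad/s or velocity of joint lid below -3 rad/s).
It fails at once if a bystander is moved more than 30 mm (distance of any of cone, spacer, spray, mallet, jar, pliers, dish from where it was at the start of the episode above 0.03 m).
It also fails if it takes over 72 s, if anything falls off the work surface, if the arm or the gripper's body presses on something with over 40 N, if the wrist force passes 120 N, or if a joint passes its speed limit or range.

ROBOT

A 6-joint arm with a two-finger parallel gripper is mounted at the origin on the work surface. World frame = base frame: x ahead of the robot, y to its left, z up, the work surface at z = 0. Lengths are in m, angles in rad, forces in N, time in s.
With the tool pointing down it reaches from about 0.325 to 0.9 m from the base axis. Payload 6.1 kg.
Tool frame: the origin (TCP) lies between the finger pads; the fingertips stand 8 mm ahead of it and the grasp point (between the pads) lies 11 mm behind it; z points along the fingers, y is the direction in which the jaws open and shut (so a half turn about z gives the same grasp; the last joint's range is limited). The gripper opens to 85 mm and grips with 20 to 120 N. Pads are 22 mm wide; open, the fingers measure 114 mm over their backs; the gripper's body (76 mm by 85 mm) begins 54 mm behind the grasp point. The pads swing forward as they close: fully open they stand 13 mm farther back than shut.
Start: joints at [-1.349, 0.22, 1.526, -0, 1.395, -0.126], TCP at [0.213, -0.588, 0.239] pointing down, gripper open.
Joint ranges: [-2.98, 2.98], [-0.91, 2.08], [0.09, 2.57], [-1.24, 4.39], [0.2, 2.65], [-2.68, 2.68]. Speed limits (rad/s): [2.57, 2.57, 3.01, 3.14, 3.14, 3.14].

INTERFACE

Orientations are given as a unit quaternion [x, y, z, w].
In Python, from rig import sense, viewer, ctrl gives the robot as it stands.
- The arm moves only by the tool send_rows, never from a script. Its argument "steps" is a list of rows, each a list of 3 entries, a list of its own where there are three numbers: the shift along the tool's x, y, z in cm, then the turn, a rotation vector about the tool's x, y, z in rad, then the finger opening in cm, from 0 to 8.54. A call has 1 to 20 rows; each row is the pose to reach, as a shift and turn from the pose commanded when the call began, along the tool's axes at that moment; what a row does not reach only later rows make up. A row lasts 1/10 s, in which the tool goes at most 50 mm and 8.59 degrees, less where a joint would pass 70% of its speed; a pose out of reach is approached as far as the arm can. A call with a gripper value outside its range is refused whole. The fingers move at their own pace and stop on an object; "squeeze" is the grip in N (left out, the last holds). Time passes only in rows, so rows that repeat a pose let the fingers close. It gives the time, the measured TCP pose, the force and the opening at its end, in the units of the state.
- sense(): the state, without advancing time (a new reading comes with each control period).
- viewer.read_camera(name): name is "scene" or "side" or "wrist"; returns a dict with "frame" (480x640x3 uint8, blue, green, red), "z_map" (480x640 float32, m along the optical axis (not along the pixel's ray), 0 where there is no reading), "intrinsics" (3x3 intrinsics, pixels), "camera_from_world" (4x4, takes a point from world to camera coordinates). Camera axes: x right, y up, looking along -z (the intrinsics and any distortion apply to the point x, -y, -z); pixel columns grow to the right and rows downward; lengths in m; the calibration is good to about 2 mm. A picture is of the moment at which its call begins.
- ctrl.finish_job(): hands the job in, once; it reports no verdict.
Trained networks look in a picture, given as the dict that the camera call returned (one of the last four; its "shot" number tells which), for a name from the list of things; names that differ only in an ending like _2 or _b are one class to them, and where a whole thing is asked for, a point or a joint stands for the part that bears it (a point fixed in the world has none). Each returns a list of dicts, best first, with "score" (0 to 1); they miss things now and then, are a little off and sometimes report something else, mostly with a low value. They report only what shows in the picture. A call takes as long as a camera call. They do not tell look-alikes from the thing itself.
- viewer.find_in(target, picture): "centre" ([row, column] in pixels, amid what is visible of it).
The state is a dict: "time_s": time; "joint_pos": joint angles; "qd": joint speeds; "tau": joint torques, N m; "eef_pos": TCP position; "tool_rot": TCP orientation; "contact_force": force on the tool from outside, world axes, zero at the start; "moment": the same for the moment, N m; "width": finger opening in m.
Only numpy, scipy, OpenCV 4.12 (cv2) and the standard library are available. Lean on these libraries where they do the work, as an engineer would, in place of code of your own. Each camera call takes 0.05 s, during which the arm holds its last target.

## Working session

There is one attempt and no reset: what is moved stays moved. The work goes in short steps, Python scripts to look and compute and a tool call to move; the robot and the scene stay as the last step left them, time stands still between calls to the robot, and variables do not carry over. Pictures are saved under pics/ and viewed, and the job is handed in when it is done.

Besides the shell and the picture viewer there is one more tool, called after "Request:" by a JSON object that holds its "fn" and its "kwargs", one argument or row to a line. send_rows: Moves the arm, as the interface text tells. Its arguments: {"type":"object","properties":{"steps":{"type":"array"},"squeeze":{"type":"number"}},"required":["steps"]}

```bash
ls; mkdir -p pics
python3 - <<'E'
from rig import sense, viewer, ctrl
import cv2,numpy as np
s=sense()
for k,v in s.items(): print(k,np.round(v,4))
for n in ["scene","side","wrist"]:
    p=viewer.read_camera(n); cv2.imwrite(f"pics/{n}0.png",p["frame"]); np.savez(f"pics/{n}0.npz",z=p["z_map"],K=p["intrinsics"],T=p["camera_from_world"],f=p["frame"])
    print(n,np.round(p["intrinsics"],1).tolist(),np.round(p["camera_from_world"],3).tolist())
    for t in ["case","lid","lid_handle","stop","collar","spray"]:
        try: print(t,[(np.round(d["centre"]),round(d["score"],2)) for d in viewer.find_in(t,p)][:4])
        except Exception as e: print(t,e)
E
```

```text
pics
time_s 0.0
joint_pos [-1.3491  0.2212  1.5276 -0.      1.3947 -0.1261]
qd [-0.0017 -0.0002 -0.0008 -0.0009  0.0012 -0.0004]
tau [ 6.00000e-04 -4.96901e+01 -3.89390e+01 -2.00000e-04  1.12000e-02
 -0.00000e+00]
eef_pos [ 0.2129 -0.587   0.2382]
tool_rot [ 0.9849  0.173  -0.     -0.001 ]
contact_force [-0.1841  0.8734  0.1765]
moment [-0.0132 -0.043  -0.0037]
width 0.0853
scene [[436.6, 0.0, 326.0], [0.0, 436.6, 240.7], [0.0, 0.0, 1.0]] [[-0.775, 0.631, -0.007, 0.413], [-0.547, -0.666, 0.506, 0.247], [0.315, 0.397, 0.862, -1.177], [0.0, 0.0, 0.0, 1.0]]
case [(array([284., 355.]), 0.58)]
lid [(array([280., 357.]), 0.71)]
lid_handle [(array([281., 355.]), 0.75)]
stop [(array([238., 435.]), 0.71), (array([360., 313.]), 0.67), (array([302., 234.]), 0.57)]
collar [(array([224., 261.]), 0.92), (array([195., 240.]), 0.89), (array([159., 219.]), 0.74)]
spray [(array([253., 191.]), 0.67), (array([280., 355.]), 0.6), (array([159., 273.]), 0.51)]
side [[619.8, 0.0, 324.7], [0.0, 619.8, 242.1], [0.0, 0.0, 1.0]] [[-0.922, -0.387, 0.008, 0.485], [0.286, -0.666, 0.689, -0.174], [-0.261, 0.638, 0.725, -1.5], [0.0, 0.0, 0.0, 1.0]]
case [(array([266., 305.]), 0.72)]
lid [(array([259., 298.]), 0.82)]
lid_handle [(array([257., 301.]), 0.76)]
stop [(array([256., 228.]), 0.85), (array([294., 380.]), 0.62)]
collar [(array([200., 322.]), 0.88), (array([178., 342.]), 0.78), (array([154., 365.]), 0.78)]
spray [(array([165., 262.]), 0.61), (array([268., 305.]), 0.54)]
wrist [[427.4, 0.0, 318.4], [0.0, 427.4, 233.2], [0.0, 0.0, 1.0]] [[0.341, -0.94, 0.0, -0.625], [0.899, 0.326, -0.292, 0.037], [0.274, 0.1, 0.956, -0.379], [0.0, 0.0, 0.0, 1.0]]
case []
lid []
lid_handle []
stop []
collar []
spray []
```

View pics/scene0.png

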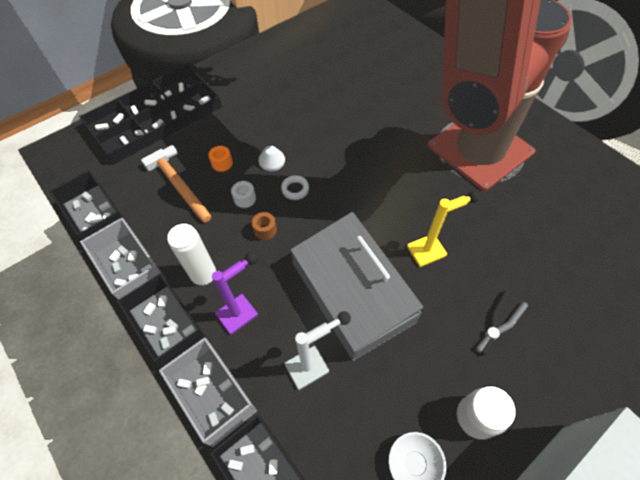

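View pics/side0.png

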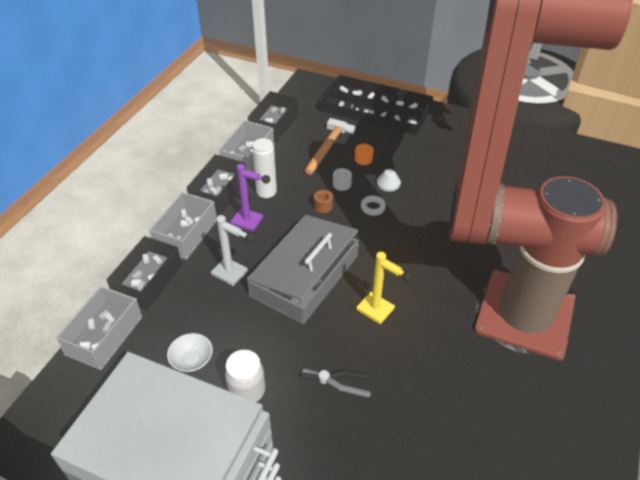

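View pics/wrist0.png

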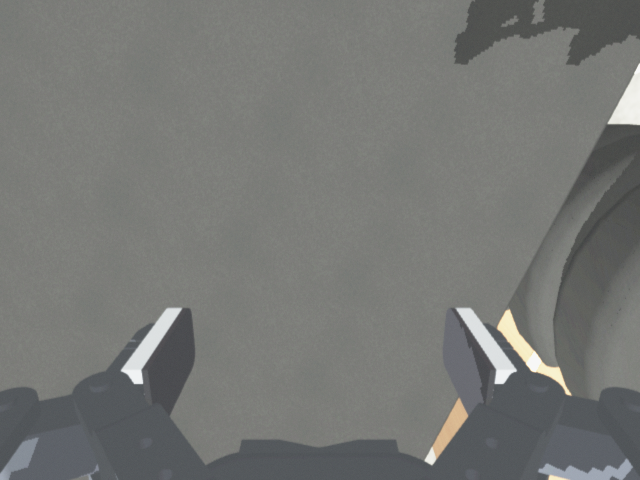

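```bash
cat > h.py <<'E'
import numpy as np,cv2
def cloud(z,K,T):
    v,u=np.mgrid[0:z.shape[0],0:z.shape[1]]
    x=(u-K[0,2])/K[0,0]*z; y=(v-K[1,2])/K[1,1]*z
    P=np.stack([x,-y,-z],-1)
    R=T[:3,:3];t=T[:3,3]
    W=(P-t)@R
    W[z<=0]=np.nan
    return W
def proj(p,K,T):
    c=np.asarray(p)@T[:3,:3].T+T[:3,3]
    c=c*np.array([1,-1,-1]); return c[...,:2]/c[...,2:]*[K[0,0],K[1,1]]+[K[0,2],K[1,2]]
def load(n):
    d=np.load(f"pics/{n}.npz"); return d
E
python3 - <<'E'
from h import *
# topdown
for n in ["scene0","side0"]:
    d=load(n); W=cloud(d["z"],d["K"],d["T"]); f=d["f"]
    # bench check
    m=(np.abs(W[...,2])<0.02); print(n,"bench",np.nanmedian(W[...,2][m]))
    print([ (uv,np.round(W[uv[1],uv[0]],3).tolist()) for uv in ([(243,185),(264,218),(306,365),(303,340),(344,318),(375,258),(270,160),(295,187)] if n=="scene0" else [(342,174),(323,196),(229,270),(224,220),(250,232),(318,250)])])
    S=1000; x0,y0=0.25,-0.5
    img=np.zeros((600,800,3),np.uint8); hm=np.full((600,800),-9.)
    Wf=W.reshape(-1,3);F=f.reshape(-1,3)
    ok=np.isfinite(Wf[:,0])&(Wf[:,2]<0.3)
    c=((Wf[:,1]-y0)*S).astype(float);r=((Wf[:,0]-x0)*S)
    ok&=(c>=0)&(c<799)&(r>=0)&(r<599)
    idx=np.where(ok)[0]; idx=idx[np.argsort(Wf[idx,2])]
    hh=np.clip((Wf[:,2]+.01)/0.2,0,1)*255
    col=cv2.applyColorMap(hh.clip(0,255).astype(np.uint8)[:,None],cv2.COLORMAP_JET)[:,0]
    for i in idx: img[int(r[i]):int(r[i])+2,int(c[i]):int(c[i])+2]=col[i]
    cv2.imwrite(f"pics/top_{n}.png",img)
E
```

```text
scene0 bench 0.0014965968594781917
[((243, 185), [0.571, -0.277, 0.036]), ((264, 218), [0.584, -0.17, 0.027]), ((306, 365), [0.724, 0.175, 0.059]), ((303, 340), [0.719, 0.172, 0.194]), ((344, 318), [0.64, 0.183, 0.186]), ((375, 258), [0.498, 0.112, 0.131]), ((270, 160), [0.471, -0.304, 0.031]), ((295, 187), [0.461, -0.214, 0.0])]
side0 bench 0.0010212435587339534
[((342, 174), [0.588, -0.277, 0.03]), ((323, 196), [0.604, -0.173, 0.024]), ((229, 270), [0.716, 0.173, 0.021]), ((224, 220), [0.712, 0.167, 0.193]), ((250, 232), [0.739, 0.017, 0.003]), ((318, 250), [0.496, 0.115, 0.131])]<stdin>:16: RuntimeWarning: invalid value encountered in cast
```

Run:
```python
import cv2
a=cv2.imread("pics/scene0.png");b=cv2.imread("pics/side0.png")
cv2.imwrite("pics/crops.png",cv2.hconcat([cv2.resize(a[130:250,190:330],(400,343),interpolation=2),cv2.resize(b[130:250,280:420],(400,343),interpolation=2)]))
```

```text
(no output)
```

View pics/top_scene0.png

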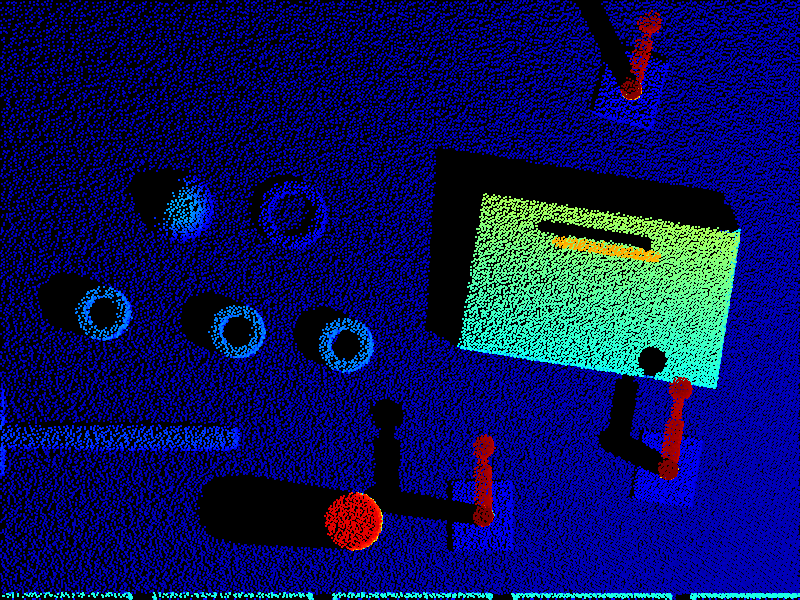

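View pics/top_side0.png

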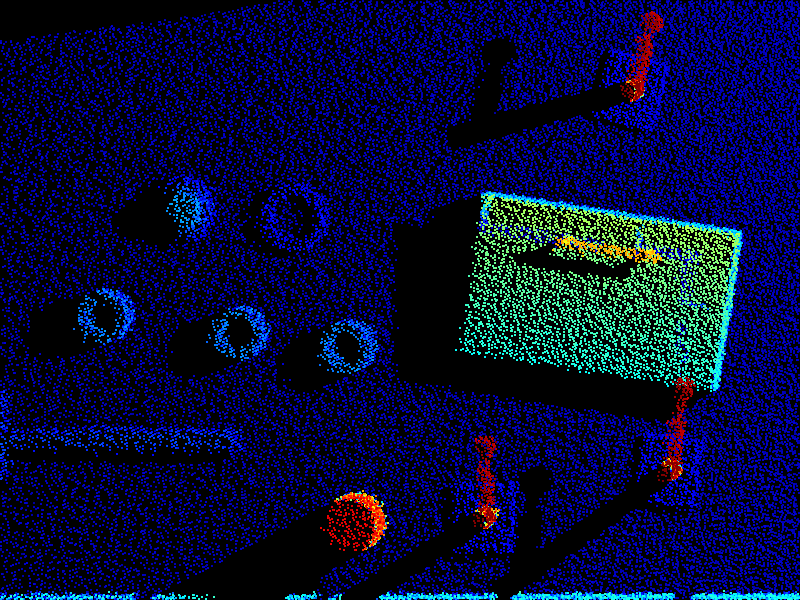

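View pics/crops.png

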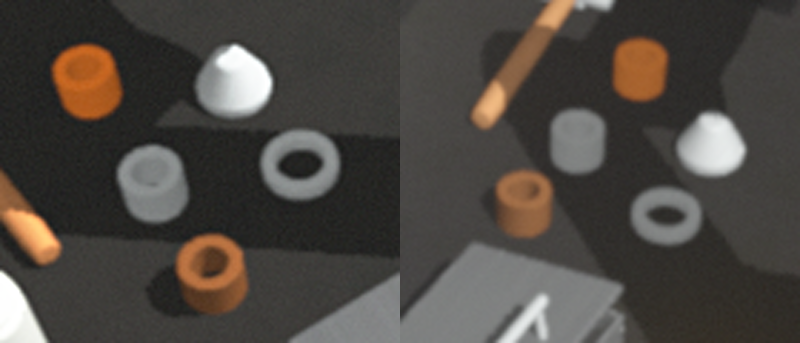

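Candidates for the collar in the scene view: the orange ring (220,158), the brown ring (264,225), the low grey spacer (295,187) and the tall grey ring (243,194). The tall grey ring is the collar. For the stop: purple (237,300), yellow (430,240) and grey (306,350). The grey one is the stop. The crop confirms the collar is grey and tall.

Run:
```python
from h import *
from scipy.optimize import least_squares
A=[]
for n in ["scene0","side0"]:
    d=load(n); W=cloud(d["z"],d["K"],d["T"]).reshape(-1,3); W=W[np.isfinite(W[:,0])]
    # collar top ring
    m=(np.hypot(W[:,0]-.581,W[:,1]+.263)<.036)&(W[:,2]>.034)&(W[:,2]<.047)
    P=W[m]
    g=least_squares(lambda q:np.maximum(np.hypot(P[:,0]-q[0],P[:,1]-q[1])-.027,0)+np.maximum(.0155-np.hypot(P[:,0]-q[0],P[:,1]-q[1]),0),[.581,-.263])
    print(n,"collar",m.sum(),g.x,g.cost,P[:,2].mean(), P[:,:2].min(0),P[:,:2].max(0))
    # lid plane: crop region
    m=(W[:,0]>.44)&(W[:,0]<.64)&(W[:,1]>-.04)&(W[:,1]<.245)&(W[:,2]>.055)&(W[:,2]<.15)
    P=W[m]
    for _ in range(6):
        c=P.mean(0);U,S,Vt=np.linalg.svd(P-c,full_matrices=False);nn=Vt[2]*np.sign(Vt[2][2])
        Q=W[m];r=(Q-c)@nn;P=Q[np.abs(r)<.003]
    print(" lid normal",nn,"tilt",np.arccos(nn[2]),"dir yaw",np.arctan2(nn[1],nn[0]),"c",c, "std",((P-c)@nn).std())
    # hull rect in plane
    ax=np.cross([0,0,1],nn);ax/=np.linalg.norm(ax);ex=np.cross(ax,nn) # ax: along hinge
    if ax[1]<0: ax=-ax
    ex=np.cross(ax,nn)
    ab=np.c_[(P-c)@ex,(P-c)@ax]
    rc=cv2.minAreaRect(ab.astype(np.float32)); print(" rect",rc)
    bp=cv2.boxPoints(rc); print(np.round(c+bp[:,:1]*ex+bp[:,1:]*ax,4).tolist())
    print(" ex",ex,"ax",ax)
    # handle
    r=(W-c)@nn; a=(W-c)@ex;b=(W-c)@ax
    h=W[(r>.032)&(r<.05)&(np.abs(a)<.1)&(np.abs(b)<.12)]
    print(" handle n",len(h),h.mean(0),h.min(0),h.max(0)); 
    # stop
    m=(np.hypot(W[:,0]-.719,W[:,1]-.17)<.025)&(W[:,2]>.178); print(" stop top",W[m].mean(0),W[m].max(0))
    m=(np.hypot(W[:,0]-.635,W[:,1]-.183)<.025)&(W[:,2]>.155); print(" ball",W[m].mean(0),W[m].min(0),W[m].max(0),m.sum())
    m=(np.hypot(W[:,0]-.72,W[:,1]-.165)<.06)&(W[:,2]>.006)&(W[:,2]<.02);
    if m.sum()>20: print(" base",W[m].mean(0),cv2.minAreaRect(W[m][:,:2].astype(np.float32)))
```

```text
scene0 collar 252 [ 0.58101371 -0.26311756] 5.143748721408444e-06 0.04023364428020289 [ 0.5556191  -0.29136154] [ 0.60671613 -0.23540475]
 lid normal [ 0.17377617 -0.02666376  0.98442414] tilt 0.17672840317423635 dir yaw -0.15224995922983317 c [0.54300871 0.10682823 0.0831321 ] std 0.0013009104196143825
 rect ((-0.0015297681093215942, -0.00814521312713623), (0.26065298914909363, 0.16011151671409607), 89.8169937133789)
[[0.4423, -0.0175, 0.0975], [0.598, -0.042, 0.0694], [0.6383, 0.2156, 0.0693], [0.4826, 0.24, 0.0974]]
 ex [ 0.97303666 -0.14930017 -0.17580988] ax [ 0.15166245  0.98843235 -0.        ]
 handle n 281 [0.49971136 0.10799717 0.13062878] [0.48655649 0.05211762 0.1246365 ] [0.51075795 0.15948017 0.13566121]
 stop top [0.71299969 0.1698965  0.1893008 ] [0.72856319 0.1784535  0.19829013]
 ball [0.64187387 0.18088783 0.18282833] [0.6272152  0.16929186 0.17235807] [0.6589314  0.19101853 0.19025952] 183
 base [0.72079974 0.17061108 0.0126692 ] ((0.7079076766967773, 0.16829732060432434), (0.06137145683169365, 0.09138637036085129), 81.10941314697266)
side0 collar 152 [ 0.58232966 
[... 335 characters left out ...]
875283241272, 0.16463612020015717), 89.26598358154297)
[[0.442, -0.0188, 0.098], [0.6022, -0.0439, 0.0696], [0.6432, 0.2179, 0.069], [0.483, 0.243, 0.0974]]
 ex [ 0.97500771 -0.14013612 -0.17240022] ax [ 0.14226628  0.98982842 -0.        ]
 handle n 171 [0.49961322 0.1096675  0.13065856] [0.48765681 0.05285021 0.1229224 ] [0.51269218 0.16093154 0.1379817 ]
 stop top [0.71355839 0.17198434 0.1888186 ] [0.73027015 0.1814206  0.20127319]
 ball [0.63933492 0.18424378 0.18192996] [0.62755463 0.1725231  0.16887556] [0.6594227  0.19456222 0.19166693] 99
 base [0.71641272 0.17276661 0.01245351] ((0.7288671135902405, 0.16515646874904633), (0.10401171445846558, 0.09263695776462555), 84.97118377685547)
```

```bash
cat >> h.py <<'E'
from scipy.spatial.transform import Rotation as Rn
PSI=-0.15
ex=np.array([np.cos(PSI),np.sin(PSI),0]);ey=np.array([-np.sin(PSI),np.cos(PSI),0]);ez=np.array([0,0,1.])
H=np.array([.6175,.0877,.060])
def handle(th,H=H):
    a=th+np.arctan2(.043,.130);r=np.hypot(.043,.130)
    return H-r*np.cos(a)*ex+r*np.sin(a)*ez
def toolR(tilt=0,yaw=PSI):  # tool y along ex(yaw), z down, tilted about ey by tilt
    e=np.array([np.cos(yaw),np.sin(yaw),0]);f=np.array([-np.sin(yaw),np.cos(yaw),0])
    B=np.stack([f,e,-ez],1)   # x=f,y=e,z=-z : check right-handed
    return Rn.from_rotvec(tilt*f)*Rn.from_matrix(B)
def rows(targets,p0,q0):
    R0=Rn.from_quat(q0); out=[]
    pp=np.array(p0);RR=R0
    for p,R,w in targets:
        s=R0.inv().apply(np.array(p)-p0)*100; r=(R0.inv()*R).as_rotvec()
        print([np.round(s,2).tolist(),np.round(r,3).tolist(),w], "| d %.0fmm %.1fdeg"%(np.linalg.norm(p-pp)*1e3,np.degrees((RR.inv()*R).magnitude())))
        pp=np.array(p);RR=R
def grasp_tcp(g,R): return np.array(g)+R.apply([0,0,.011])
E
python3 - <<'E'
from h import *
from rig import sense
s=sense(); print(np.linalg.det(toolR().as_matrix()))
h0=handle(.175);print(h0)
R=toolR(0)
rows([(np.array([h0[0],h0[1],.24]),R,8)],s["eef_pos"],s["tool_rot"])
print((Rn.from_quat(s["tool_rot"]).inv()*R).as_rotvec())
print((Rn.from_quat(s["tool_rot"]).inv()*(R*Rn.from_rotvec([0,0,np.pi]))).as_rotvec())
E
```

```text
1.0
[0.4983256  0.10571145 0.1249773 ]
[[50.45, -55.45, -0.07], [0.0, 0.0, -1.073], 8] | d 750mm 61.5deg
[ 5.81880443e-05  3.06156412e-06 -1.07299059e+00]
[ 3.50997895e-06 -6.67106102e-05  2.06860206e+00]
```

Request:
{"fn": "send_rows", "kwargs": {
  "steps": [
    [[12.5,-14,0],[0,0,-0.27],4],
    [[12.5,-14,0],[0,0,-0.27],4],
    [[12.5,-14,0],[0,0,-0.27],4],
    [[12.5,-14,0],[0,0,-0.27],4],
    [[25,-28,0],[0,0,-0.54],4],
    [[25,-28,0],[0,0,-0.54],4],
    [[25,-28,0],[0,0,-0.54],4],
    [[25,-28,0],[0,0,-0.54],4],
    [[38,-42,0],[0,0,-0.81],4],
    [[38,-42,0],[0,0,-0.81],4],
    [[38,-42,0],[0,0,-0.81],4],
    [[38,-42,0],[0,0,-0.81],4],
    [[50.4,-55.4,0],[0,0,-1.073],4],
    [[50.4,-55.4,0],[0,0,-1.073],4],
    [[50.4,-55.4,0],[0,0,-1.073],4],
    [[50.4,-55.4,0],[0,0,-1.073],4],
    [[50.4,-55.4,0],[0,0,-1.073],4],
    [[50.4,-55.4,0],[0,0,-1.073],4]
  ],
  "squeeze": 40
}}

```text
time_s: 2.85
eef_pos: [0.4978, 0.1055, 0.2391]
tool_rot: [0.757, 0.653, -0.0, -0.0]
contact_force: [0.2, 0.0, -0.6]
width: 0.0401
```

Run:
```python
from h import *
from rig import sense,viewer
s=sense();print(s["time_s"],s["eef_pos"],s["tool_rot"],s["width"],s["joint_pos"])
p=viewer.read_camera("wrist");z,K,T=p["z_map"],p["intrinsics"],p["camera_from_world"]
cv2.imwrite("pics/w1.png",p["frame"])
W=cloud(z,K,T).reshape(-1,3);W=W[np.isfinite(W[:,0])]
rel=W-H
x=rel@ex;y=rel@ey;zz=rel@ez
th=.175
n=x*np.sin(th)+zz*np.cos(th); t=-x*np.cos(th)+zz*np.sin(th)
m=(np.abs(n-.008)<.004)&(t<.165)&(t>0)&(np.abs(y)<.14)
P=np.c_[x,y,zz][m]; A=np.c_[P[:,:2],np.ones(len(P))];print(m.sum(),np.linalg.lstsq(A,P[:,2],rcond=None)[0], t[m].max(),y[m].min(),y[m].max())
m=(n>.036)&(n<.06)&(t>.1)&(t<.16)&(abs(y)<.06);print("bar",m.sum(),W[m].mean(0),x[m].min(),x[m].max(),zz[m].max(),y[m].min(),y[m].max())
```

```text
2.85 [0.49781768 0.10550752 0.23906542] [ 7.57441977e-01  6.52902324e-01 -4.52099636e-04 -4.98375809e-05] 0.0401162780810904 [ 5.40775131e-02 -5.90090831e-02  1.82382954e+00 -4.82549306e-04
  1.37754890e+00  2.02146753e-01]
71961 [-0.1765322   0.00098086  0.00904502] 0.15797262196237066 -0.13137512166650628 0.12945533418133898
bar 3163 [0.50136829 0.10896257 0.12969206] -0.12329646718561928 -0.11217670394939795 0.07265195076908712 -0.05449999924854272 0.05437068131547409
```

View pics/w1.png

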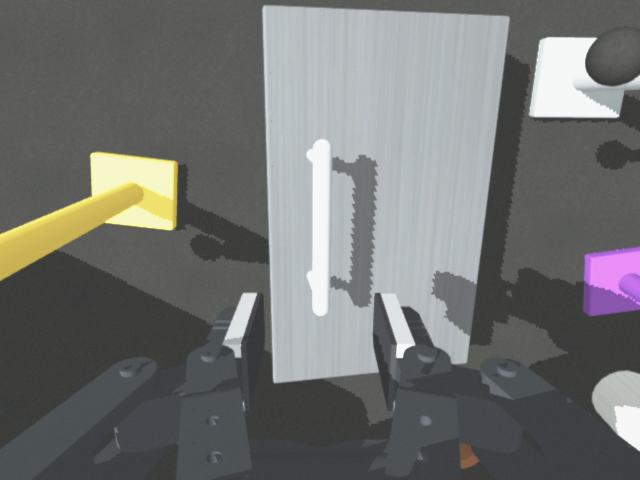

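Request:
{"fn": "send_rows", "kwargs": {
  "steps": [
    [[0,0.2,4.5],[0,0,0],4],
    [[0,0.2,8.5],[0,0,0],4],
    [[0,0.2,11],[0,0,0],4],
    [[0,0.2,12.5],[0,0,0],4],
    [[0,0.2,12.5],[0,0,0],4],
    [[0,0.2,12.5],[0,0,0],2.5],
    [[0,0.2,12.5],[0,0,0],2.5],
    [[0,0.2,12.5],[0,0,0],2.5]
  ]
}}

```text
time_s: 3.7
eef_pos: [0.5011, 0.1045, 0.1159]
tool_rot: [0.758, 0.652, 0.001, 0.001]
contact_force: [-0.6, 0.2, -0.3]
width: 0.025
```

Run:
```python
from h import *
from rig import sense,viewer
s=sense();print(s["time_s"],s["eef_pos"],s["width"],s["contact_force"])
p=viewer.read_camera("side")
cv2.imwrite("pics/s2.png",cv2.resize(p["frame"][180:340,220:420],(800,640))[:600])
p=viewer.read_camera("wrist");cv2.imwrite("pics/w2.png",p["frame"])
```

```text
3.7 [0.50105087 0.10446809 0.1158632 ] 0.02495106799374006 [-0.55433078  0.19473694 -0.27229156]
```

View pics/s2.png

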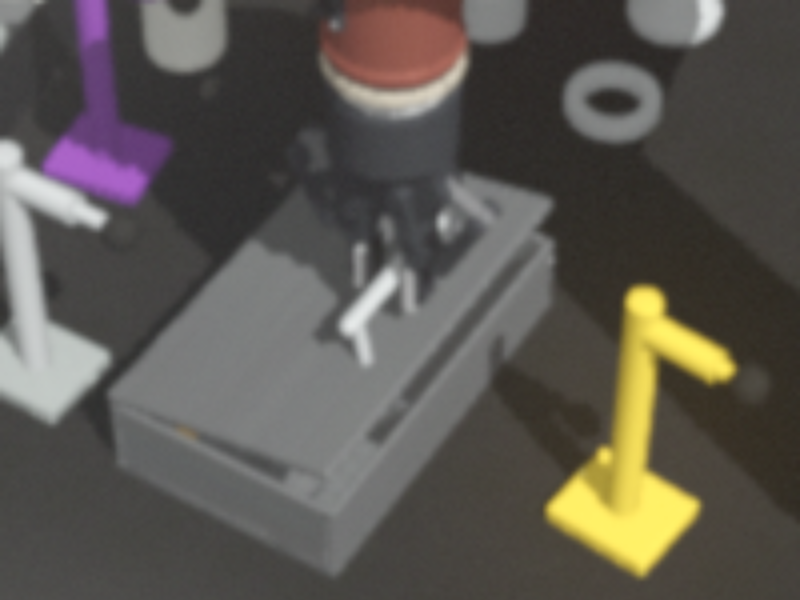

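View pics/w2.png

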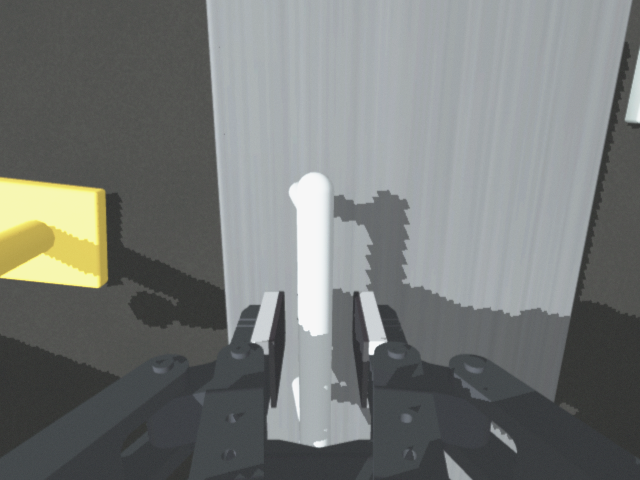

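The bar, at about (315,330) in the wrist view, sits centred between the pads. Closing the gripper.

Request:
{"fn": "send_rows", "kwargs": {
  "steps": [
    [[0,0,0],[0,0,0],0.5],
    [[0,0,0],[0,0,0],0.5],
    [[0,0,0],[0,0,0],0.5],
    [[0,0,0],[0,0,0],0.5],
    [[0,0,0],[0,0,0],0.5],
    [[0,0,0],[0,0,0],0.5]
  ],
  "squeeze": 40
}}

```text
time_s: 4.4
eef_pos: [0.4993, 0.1049, 0.1142]
tool_rot: [0.758, 0.652, -0.001, -0.001]
contact_force: [-5.6, 0.5, 5.0]
width: 0.0093
```

```bash
cat > arc.py <<'E'
from h import *
from rig import sense
import sys
H2=H+ex*.0015
def tilt(th): return 0.35*(th-.175)/1.28
def arc(th0,th1,n,w=0.5):
    s=sense(); p0=np.array(s["eef_pos"])
    print("t",s["time_s"],"p",p0,"w",s["width"],"F",np.round(s["contact_force"],2))
    off=p0-grasp_tcp(handle(th0,H2),toolR(tilt(th0))); print("off",np.round(off,4),"mag rot err",(Rn.from_quat(s["tool_rot"]).inv()*toolR(tilt(th0))).as_rotvec())
    # relative, from nominal
    T=[(grasp_tcp(handle(t,H2),toolR(tilt(t))),toolR(tilt(t)),w) for t in np.linspace(th0,th1,n+1)[1:]]
    rows(T,grasp_tcp(handle(th0,H2),toolR(tilt(th0))),toolR(tilt(th0)).as_quat())
if __name__=="__main__": arc(float(sys.argv[1]),float(sys.argv[2]),int(sys.argv[3]))
E
python3 arc.py .175 .675 10
```

```text
t 4.4 p [0.49931829 0.10492003 0.11419286] w 0.00933040681118848 F [-5.56  0.5   5.02]
off [-0.0005 -0.0006  0.0002] mag rot err [-1.60319513e-03  6.99289456e-05  1.61612726e-04]
[[0.0, 0.32, -0.59], [0.014, 0.0, -0.0], 0.5] | d 7mm 0.8deg
[[0.0, 0.68, -1.17], [0.027, 0.0, 0.0], 0.5] | d 7mm 0.8deg
[[-0.0, 1.06, -1.73], [0.041, 0.0, 0.0], 0.5] | d 7mm 0.8deg
[[0.0, 1.47, -2.27], [0.055, 0.0, -0.0], 0.5] | d 7mm 0.8deg
[[-0.0, 1.91, -2.78], [0.068, 0.0, -0.0], 0.5] | d 7mm 0.8deg
[[0.0, 2.37, -3.28], [0.082, 0.0, 0.0], 0.5] | d 7mm 0.8deg
[[0.0, 2.85, -3.74], [0.096, 0.0, 0.0], 0.5] | d 7mm 0.8deg
[[0.0, 3.36, -4.19], [0.109, 0.0, 0.0], 0.5] | d 7mm 0.8deg
[[0.0, 3.89, -4.6], [0.123, 0.0, -0.0], 0.5] | d 7mm 0.8deg
[[-0.0, 4.44, -4.99], [0.137, 0.0, 0.0], 0.5] | d 7mm 0.8deg
```

Request:
{"fn": "send_rows", "kwargs": {
  "steps": [
    [[0,0.32,-0.59],[0.014,0,0],0.5],
    [[0,0.68,-1.17],[0.027,0,0],0.5],
    [[0,1.06,-1.73],[0.041,0,0],0.5],
    [[0,1.47,-2.27],[0.055,0,0],0.5],
    [[0,1.91,-2.78],[0.068,0,0],0.5],
    [[0,2.37,-3.28],[0.082,0,0],0.5],
    [[0,2.85,-3.74],[0.096,0,0],0.5],
    [[0,3.36,-4.19],[0.109,0,0],0.5],
    [[0,3.89,-4.6],[0.123,0,0],0.5],
    [[0,4.44,-4.99],[0.137,0,0],0.5]
  ]
}}

```text
time_s: 5.4
eef_pos: [0.5419, 0.0983, 0.165]
tool_rot: [0.756, 0.651, -0.047, -0.054]
contact_force: [-14.1, 1.6, 8.9]
width: 0.0093
```

```bash
cat > lid.py <<'E'
from h import *
from rig import viewer,sense
def lidangle(n,th,save=None):
    p=viewer.read_camera(n)
    if save: cv2.imwrite(save,p["frame"])
    W=cloud(p["z_map"],p["intrinsics"],p["camera_from_world"]).reshape(-1,3);W=W[np.isfinite(W[:,0])]
    rel=W-(H+ex*.0015);x=rel@ex;y=rel@ey;z=rel@ez
    for it in range(8):
        nn=x*np.sin(th)+z*np.cos(th); t=-x*np.cos(th)+z*np.sin(th)
        res=[]
        for f in (.008,.0):
            m=(np.abs(nn-f)<.012*(.6**it)+.003)&(t<.155)&(t>.02)&(np.abs(y)<.125)
            res.append((m.sum(),np.median(nn[m]-f) if m.sum() else 0,m,f))
        m=max(res)[2];f=max(res)[3]
        if m.sum()<100: print(n,"few",m.sum());return
        a=np.polyfit(t[m],nn[m],1); th+=-a[0]*-1 if False else a[0]
    print(n,"lid th",th,"face",f,"n",m.sum(),"offset",a[1]*1e3-f*1e3)
if __name__=="__main__":
    import sys
    s=sense();print(s["time_s"],s["eef_pos"],"F",np.round(s["contact_force"],2),"M",np.round(s["moment"],2),s["width"])
    for c in ("scene","side"): lidangle(c,float(sys.argv[1]),f"pics/{c}_{sys.argv[2]}.png")
E
python3 lid.py .67 a; python3 arc.py .675 1.175 10
```

```text
5.4 [0.54191779 0.09830975 0.16504328] F [-14.14   1.58   8.93] M [ 0.27  2.51 -0.05] 0.009257095052872455
scene lid th 0.6613931703549923 face 0.008 n 5484 offset -0.23780760266479728
side lid th 0.6681789482483387 face 0.008 n 1267 offset 1.876724974027093
t 5.5 p [0.54335722 0.09807521 0.166002  ] w 0.009358811500676236 F [-11.91  -0.1   10.83]
off [-0.0004 -0.0008  0.0021] mag rot err [-4.91810872e-03  3.50709620e-04  4.10045984e-05]
[[0.0, 0.51, -0.43], [0.014, 0.0, 0.0], 0.5] | d 7mm 0.8deg
[[0.0, 1.05, -0.84], [0.027, 0.0, -0.0], 0.5] | d 7mm 0.8deg
[[0.0, 1.6, -1.22], [0.041, 0.0, -0.0], 0.5] | d 7mm 0.8deg
[[0.0, 2.18, -1.57], [0.055, 0.0, -0.0], 0.5] | d 7mm 0.8deg
[[0.0, 2.77, -1.9], [0.068, 0.0, 0.0], 0.5] | d 7mm 0.8deg
[[-0.0, 3.37, -2.19], [0.082, -0.0, -0.0], 0.5] | d 7mm 0.8deg
[[0.0, 3.99, -2.45], [0.096, 0.0, -0.0], 0.5] | d 7mm 0.8deg
[[0.0, 4.62, -2.68], [0.109, -0.0, -0.0], 0.5] | d 7mm 0.8deg
[[0.0, 5.26, -2.87], [0.123, -0.0, -0.0], 0.5] | d 7mm 0.8deg
[[0.0, 5.91, -3.04], [0.137, -0.0, -0.0], 0.5] | d 7mm 0.8deg
```

View pics/side_a.png

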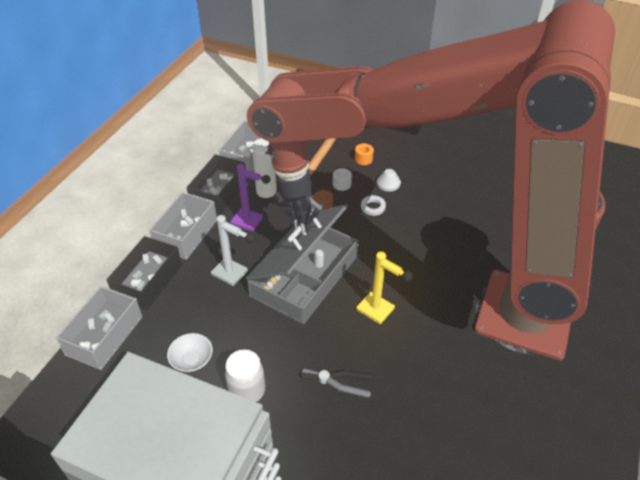

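Lid at 0.66 rad and tracking well. The bar's pull on the tool is mostly radial, so I'll add about 1.5 mm outward.

Request:
{"fn": "send_rows", "kwargs": {
  "steps": [
    [[0,0.47,-0.5],[0.014,0,0],0.5],
    [[0,0.98,-0.95],[0.027,0,0],0.5],
    [[0,1.53,-1.35],[0.041,0,0],0.5],
    [[0,2.12,-1.7],[0.055,0,0],0.5],
    [[0,2.72,-2.03],[0.068,0,0],0.5],
    [[0,3.33,-2.33],[0.082,0,0],0.5],
    [[0,3.96,-2.6],[0.096,0,0],0.5],
    [[0,4.6,-2.83],[0.109,0,0],0.5],
    [[0,5.25,-3.02],[0.123,0,0],0.5],
    [[0,5.91,-3.19],[0.137,0,0],0.5],
    [[0,5.91,-3.19],[0.137,0,0],0.5]
  ]
}}

```text
time_s: 6.6
eef_pos: [0.6078, 0.088, 0.1904]
tool_rot: [0.751, 0.646, -0.089, -0.103]
contact_force: [-3.3, -0.8, 8.9]
width: 0.0093
```

```bash
python3 lid.py 1.17 b; python3 arc.py 1.175 1.375 8
```

```text
6.6 [0.60778064 0.08804952 0.19036273] F [-3.28 -0.79  8.92] M [0.02 1.06 0.06] 0.00932591095590906
scene lid th 1.1867795962483676 face 0.008 n 2862 offset -1.2441648225451098
side lid th 1.1835552622212704 face 0.0 n 670 offset 1.5954718808877673
t 6.7 p [0.60776642 0.08804043 0.19034748] w 0.009355986041771173 F [-2.36 -0.36  8.47]
off [ 0.002  -0.0014  0.0044] mag rot err [ 1.89304319e-03  3.27586332e-05 -3.28515796e-04]
[[0.0, 0.32, -0.11], [0.007, 0.0, 0.0], 0.5] | d 3mm 0.4deg
[[0.0, 0.63, -0.22], [0.014, 0.0, 0.0], 0.5] | d 3mm 0.4deg
[[0.0, 0.95, -0.32], [0.021, 0.0, 0.0], 0.5] | d 3mm 0.4deg
[[0.0, 1.28, -0.4], [0.027, 0.0, 0.0], 0.5] | d 3mm 0.4deg
[[-0.0, 1.6, -0.49], [0.034, 0.0, 0.0], 0.5] | d 3mm 0.4deg
[[0.0, 1.93, -0.56], [0.041, 0.0, 0.0], 0.5] | d 3mm 0.4deg
[[0.0, 2.26, -0.62], [0.048, 0.0, 0.0], 0.5] | d 3mm 0.4deg
[[-0.0, 2.59, -0.68], [0.055, -0.0, -0.0], 0.5] | d 3mm 0.4deg
```

View pics/scene_b.png

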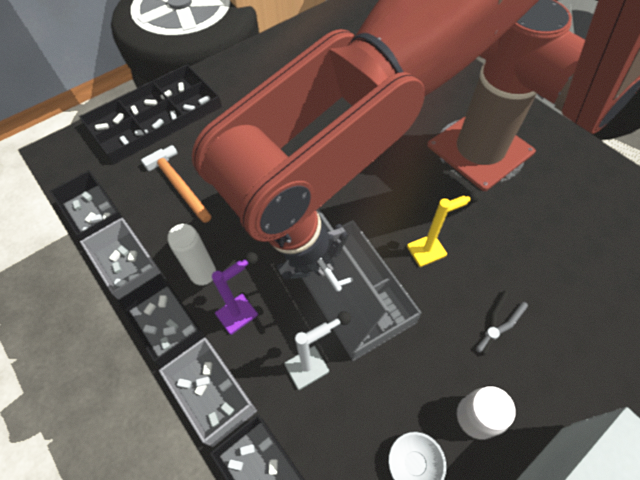

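Request:
{"fn": "send_rows", "kwargs": {
  "steps": [
    [[0,0.32,-0.16],[0.007,0,0],0.5],
    [[0,0.63,-0.3],[0.014,0,0],0.5],
    [[0,0.95,-0.42],[0.021,0,0],0.5],
    [[0,1.28,-0.5],[0.027,0,0],0.5],
    [[0,1.6,-0.59],[0.034,0,0],0.5],
    [[0,1.93,-0.66],[0.041,0,0],0.5],
    [[0,1.93,-0.66],[0.041,0,0],0.5]
  ]
}}

```text
time_s: 7.4
eef_pos: [0.6274, 0.085, 0.1908]
tool_rot: [0.749, 0.644, -0.102, -0.119]
contact_force: [-3.0, -1.4, 5.5]
width: 0.0092
```

```bash
python3 lid.py 1.33 c; python3 arc.py 1.325 1.525 16;  python3 - <<'E'
from h import *
from rig import viewer
p=viewer.read_camera("scene")
W=cloud(p["z_map"],p["intrinsics"],p["camera_from_world"])
r=W-(H+ex*.0015);x=r@ex;y=r@ey;z=W[...,2]
m=(abs(y-.095)<.016)&(z>.158)&(z<.195)&(x<.028)
m2=m&(p["frame"].mean(2)<90)
for k in (m,m2): print(k.sum(),x[k].min(),x[k].max(),z[k].max(),y[k].min(),y[k].max())
E
```

```text
7.4 [0.62742262 0.08500589 0.19082395] F [-3.01 -1.41  5.54] M [-0.06  0.89 -0.01] 0.009234463884031
scene lid th 1.331363222331573 face 0.008 n 2278 offset -1.3934705970087915
side lid th 1.3293661640468637 face 0.0 n 1388 offset 1.4702685517367329
t 7.5 p [0.62745022 0.08498183 0.1908465 ] w 0.009512630787954106 F [-3.23 -0.34  4.54]
off [ 0.0019 -0.0015  0.0048] mag rot err [ 0.00108317  0.00022749 -0.00033289]
[[-0.0, 0.16, -0.04], [0.003, 0.0, -0.0], 0.5] | d 2mm 0.2deg
[[-0.0, 0.33, -0.08], [0.007, -0.0, 0.0], 0.5] | d 2mm 0.2deg
[[-0.0, 0.49, -0.11], [0.01, 0.0, -0.0], 0.5] | d 2mm 0.2deg
[[-0.0, 0.65, -0.15], [0.014, -0.0, -0.0], 0.5] | d 2mm 0.2deg
[[-0.0, 0.82, -0.18], [0.017, -0.0, -0.0], 0.5] | d 2mm 0.2deg
[[-0.0, 0.98, -0.21], [0.021, -0.0, -0.0], 0.5] | d 2mm 0.2deg
[[-0.0, 1.15, -0.23], [0.024, 0.0, 0.0], 0.5] | d 2mm 0.2deg
[[-0.0, 1.31, -0.26], [0.027, -0.0, -0.0], 0.5] | d 2mm 0.2deg
[[-0.0, 1.48, -0.28], [0.031, -0.0, -0.0], 0.5] | d 2mm 0.2deg
[[-0.0, 1.65, -0.3], [0.034, -0.0, -0.0], 0.5] | d 2mm 0.2deg
[[-0.0, 1.81, -0.32], [0.038, 0.0, -0.0], 0.5] | d 2mm 0.2deg
[[-0.0, 1.98, -0.34], [0.041, -0.0, -0.0], 0.5] | d 2mm 0.2deg
[[-0.0, 2.15, -0.35], [0.044, 0.0, -0.0], 0.5] | d 2mm 0.2deg
[[-0.0, 2.31, -0.37], [0.048, -0.0, -0.0], 0.5] | d 2mm 0.2deg
[[-0.0, 2.48, -0.38], [0.051, 0.0, 0.0], 0.5] | d 2mm 0.2deg
[[-0.0, 2.65, -0.39], [0.055, 0.0, 0.0], 0.5] | d 2mm 0.2deg
369 -0.02651487167062336 0.027707721913250414 0.19490479721106443 0.0790245901088329 0.11095473155701953
323 -0.02651487167062336 0.01486654031009794 0.19490479721106443 0.0790245901088329 0.11095473155701953
```

Request:
{"fn": "send_rows", "kwargs": {
  "steps": [
    [[0,0.16,-0.04],[0.003,0,0],0.5],
    [[0,0.33,-0.08],[0.007,0,0],0.5],
    [[0,0.49,-0.11],[0.01,0,0],0.5],
    [[0,0.65,-0.15],[0.014,0,0],0.5],
    [[0,0.75,-0.17],[0.016,0,0],0.5]
  ]
}}

```text
time_s: 8.05
eef_pos: [0.6347, 0.0839, 0.1903]
tool_rot: [0.748, 0.643, -0.107, -0.124]
contact_force: [-4.5, -0.3, 6.8]
width: 0.0091
```

Request:
{"fn": "send_rows", "kwargs": {
  "steps": [
    [[0,0.1,-0.02],[0.002,0,0],0.5],
    [[0,0.2,-0.04],[0.004,0,0],0.5]
  ]
}}

```text
time_s: 8.25
eef_pos: [0.6366, 0.0836, 0.19]
tool_rot: [0.748, 0.643, -0.109, -0.126]
contact_force: [-5.2, -0.1, 7.9]
width: 0.0094
```

Request:
{"fn": "send_rows", "kwargs": {
  "steps": [
    [[0,0.1,-0.02],[0.002,0,0],0.5],
    [[0,0.15,-0.03],[0.003,0,0],0.5]
  ]
}}

```text
time_s: 8.45
eef_pos: [0.638, 0.0833, 0.1898]
tool_rot: [0.747, 0.643, -0.11, -0.127]
contact_force: [-5.7, -0.8, 7.8]
width: 0.0091
```

```bash
python3 lid.py 1.42 d
python3 - <<'E'
import cv2
a=cv2.imread("pics/scene_d.png");cv2.imwrite("pics/dc.png",cv2.resize(a[260:420,250:450],(800,640))[:600])
E
```

```text
8.45 [0.63803523 0.08334847 0.18980422] F [-5.69 -0.78  7.78] M [-0.1   1.28  0.06] 0.009086140817797024
scene lid th 1.4095011533771244 face 0.008 n 1955 offset -1.422040037375635
side lid th 1.4089645562492885 face 0.0 n 1731 offset 1.3586666106906777
```

View pics/dc.png

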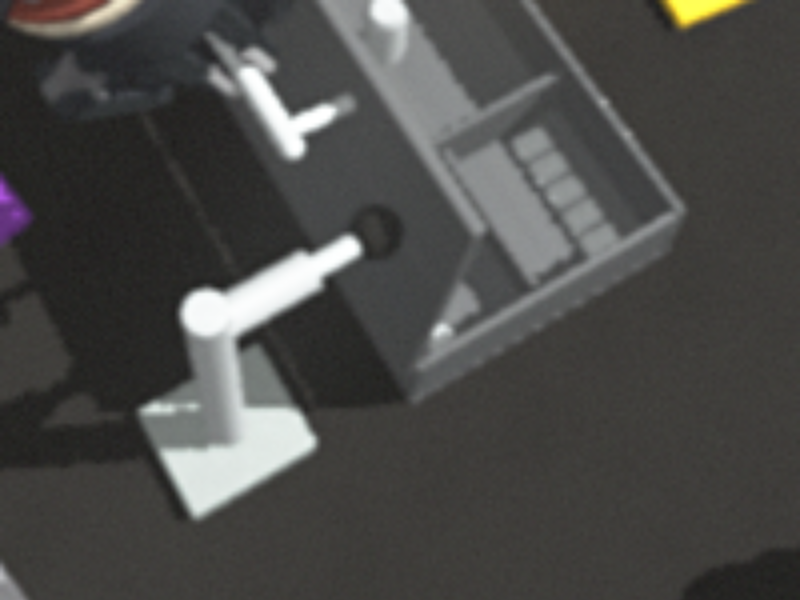

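Request:
{"fn": "send_rows", "kwargs": {
  "steps": [
    [[0,0.08,-0.04],[0.002,0,0],0.5],
    [[0,0.16,-0.08],[0.003,0,0],0.5]
  ]
}}

```text
time_s: 8.75
eef_pos: [0.6394, 0.0831, 0.1896]
tool_rot: [0.747, 0.643, -0.111, -0.129]
contact_force: [-4.9, -0.3, 5.6]
width: 0.0094
```

Request:
{"fn": "send_rows", "kwargs": {
  "steps": [
    [[0,0.07,0],[0.002,0,0],0.5],
    [[0,0.14,-0.01],[0.003,0,0],0.5]
  ]
}}

```text
time_s: 8.95
eef_pos: [0.6408, 0.0829, 0.1893]
tool_rot: [0.747, 0.642, -0.112, -0.13]
contact_force: [-5.7, -1.2, 6.3]
width: 0.0094
```

Request:
{"fn": "send_rows", "kwargs": {
  "steps": [
    [[0,0.07,0],[0.002,0,0],0.5],
    [[0,0.14,-0.01],[0.003,0,0],0.5]
  ]
}}

```text
time_s: 9.15
eef_pos: [0.6427, 0.0826, 0.1892]
tool_rot: [0.747, 0.642, -0.112, -0.13]
contact_force: [-4.3, -0.4, 6.7]
width: 0.0095
```

Request:
{"fn": "send_rows", "kwargs": {
  "steps": [
    [[0,0.05,0],[0.001,0,0],0.5],
    [[0,0.1,0],[0.002,0,0],0.5]
  ]
}}

```text
time_s: 9.35
eef_pos: [0.6432, 0.0825, 0.1891]
tool_rot: [0.747, 0.642, -0.113, -0.131]
contact_force: [-6.4, -0.8, 8.6]
width: 0.0092
```

Request:
{"fn": "send_rows", "kwargs": {
  "steps": [
    [[0,0.05,0],[0.001,0,0],0.5],
    [[0,0.1,0],[0.002,0,0],0.5]
  ]
}}

```text
time_s: 9.55
eef_pos: [0.6433, 0.0826, 0.1891]
tool_rot: [0.746, 0.642, -0.115, -0.133]
contact_force: [-10.9, -1.6, 10.4]
width: 0.0095
```

Request:
{"fn": "send_rows", "kwargs": {
  "steps": [
    [[0,0.05,0],[0.001,0,0],0.5],
    [[0,0.1,0],[0.002,0,0],0.5]
  ]
}}

```text
time_s: 9.75
eef_pos: [0.6435, 0.0825, 0.189]
tool_rot: [0.746, 0.642, -0.116, -0.134]
contact_force: [-13.2, -1.2, 12.4]
width: 0.0092
```

Contact made: about 10 N estimated on the buffer. Holding for a second, watching the force.

Request:
{"fn": "send_rows", "kwargs": {
  "steps": [
    [[0,0,0],[0,0,0],0.5],
    [[0,0,0],[0,0,0],0.5],
    [[0,0,0],[0,0,0],0.5],
    [[0,0,0],[0,0,0],0.5]
  ]
}}

```text
time_s: 10.15
eef_pos: [0.6435, 0.0825, 0.189]
tool_rot: [0.746, 0.642, -0.116, -0.134]
contact_force: [-11.6, -1.2, 11.8]
width: 0.0096
```

Request:
{"fn": "send_rows", "kwargs": {
  "steps": [
    [[0,0,0],[0,0,0],0.5],
    [[0,0,0],[0,0,0],0.5],
    [[0,0,0],[0,0,0],0.5],
    [[0,0,0],[0,0,0],0.5],
    [[0,0,0],[0,0,0],0.5],
    [[0,0,0],[0,0,0],0.5]
  ]
}}

```text
time_s: 10.75
eef_pos: [0.6435, 0.0825, 0.189]
tool_rot: [0.746, 0.642, -0.116, -0.134]
contact_force: [-12.4, -1.1, 12.5]
width: 0.0093
```

```bash
python3 lid.py 1.46 e
python3 - <<'E'
from h import *
from rig import viewer
a=cv2.imread("pics/side_e.png");cv2.imwrite("pics/ec.png",cv2.resize(a[180:330,180:380],(800,600)))
p=viewer.read_camera("wrist");cv2.imwrite("pics/we.png",p["frame"])
E
```

```text
10.75 [0.64348526 0.08251532 0.18901985] F [-12.37  -1.15  12.52] M [-0.    2.55  0.09] 0.00930963567207507
scene lid th 1.4512262845446038 face 0.008 n 1809 offset -1.6265031466219186
side lid th 1.450862907289631 face 0.0 n 1923 offset 1.1118788341654462
```

View pics/ec.png

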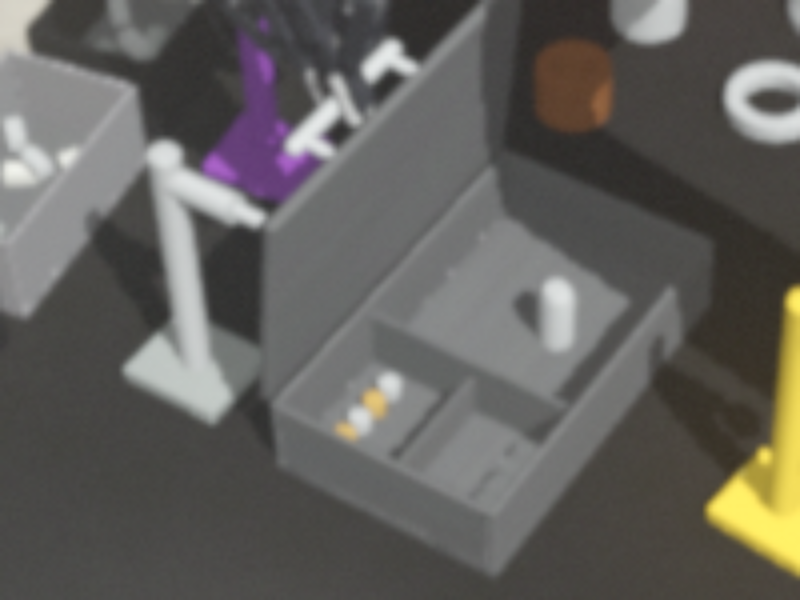

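View pics/we.png

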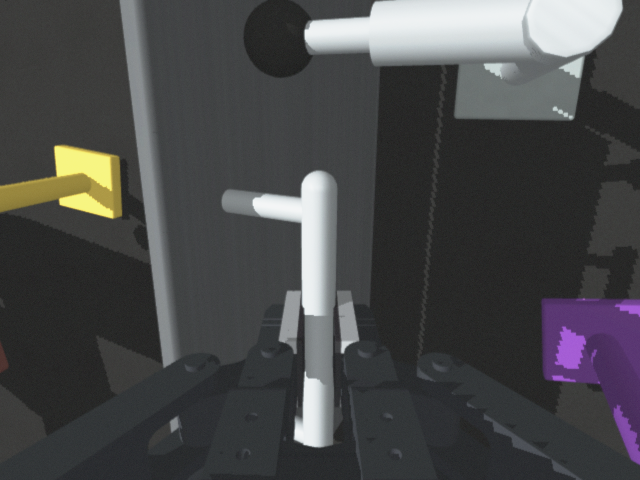

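Lid stays at 1.451 rad against the ball, with the ball touching its outer face (wrist view, about (280,38)). Opening the fingers a little now.

Request:
{"fn": "send_rows", "kwargs": {
  "steps": [
    [[0,0,0],[0,0,0],1.4],
    [[0,0,0],[0,0,0],1.8],
    [[0,0,0],[0,0,0],2.4],
    [[0,0,0],[0,0,0],2.4],
    [[0,0,0],[0,0,0],2.4]
  ]
}}

```text
time_s: 11.4
eef_pos: [0.6448, 0.0828, 0.1859]
tool_rot: [0.746, 0.642, -0.114, -0.133]
contact_force: [0.0, -0.0, 0.2]
width: 0.024
```

```bash
python3 lid.py 1.45 f
python3 - <<'E'
from h import *
from rig import viewer
p=viewer.read_camera("wrist");cv2.imwrite("pics/wf.png",p["frame"])
E
```

```text
11.4 [0.64481572 0.08280032 0.18588824] F [ 0.   -0.03  0.22] M [-0.04 -0.19 -0.01] 0.02399911068881889
scene lid th 1.448428441071684 face 0.008 n 1835 offset -1.6155728762286339
side lid th 1.4462523506655989 face 0.0 n 1900 offset 1.2942387672862954
```

View pics/wf.png

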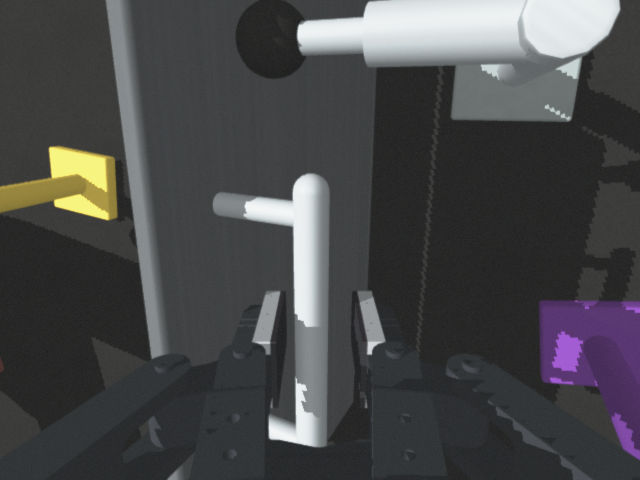

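Released: zero force on the tool, and the lid sprang back only about 0.003 rad. Retreating along the tool axis, then heading for the collar.

Request:
{"fn": "send_rows", "kwargs": {
  "steps": [
    [[0,0,-2],[0,0,0],2.4],
    [[0,0,-5],[0,0,0],2.4],
    [[0,0,-9],[0,0,0],2.4],
    [[0,0,-13],[0,0,0],2.4],
    [[0,0,-13],[0,0,0],2.4]
  ]
}}

```text
time_s: 12.05
eef_pos: [0.6919, 0.0758, 0.3152]
tool_rot: [0.747, 0.643, -0.11, -0.129]
contact_force: [0.3, -0.2, 0.8]
width: 0.0242
```

```bash
python3 lid.py 1.45 g
python3 - <<'E'
from h import *
from rig import sense,viewer
s=sense();print(s["eef_pos"])
rows([(np.array([.58,-.2625,.30]),toolR(0),7.5),(np.array([.58,-.2625,.17]),toolR(0),7.5)],np.array(s["eef_pos"]),s["tool_rot"])
from scipy.optimize import least_squares
for c in ("scene","side"):
    p=viewer.read_camera(c)
    W=cloud(p["z_map"],p["intrinsics"],p["camera_from_world"]).reshape(-1,3);W=W[np.isfinite(W[:,0])]
    cc=H+ex*.0015-.08*ex; pf=cc-.012*ex-.048*ey
    d=np.hypot(W[:,0]-pf[0],W[:,1]-pf[1])
    P=W[(d<.022)&(W[:,2]>.048)&(W[:,2]<.058)]; print(c,"pred",pf[:2],"top n",len(P),P.mean(0),P.min(0),P.max(0))
    P=W[(d<.022)&(W[:,2]>.015)&(W[:,2]<.044)]
    cam=-p["camera_from_world"][:3,:3].T@p["camera_from_world"][:3,3]
    g=least_squares(lambda q:np.hypot(P[:,0]-q[0],P[:,1]-q[1])-.012,pf[:2]+0.0,loss="soft_l1",f_scale=.001); print(len(P),g.x,g.cost)
E
```

```text
12.05 [0.69187185 0.07576035 0.31519102] F [ 0.26 -0.24  0.81] M [ 0.02 -0.17  0.01] 0.024167423113764575
scene lid th 1.450216700935203 face 0.008 n 2424 offset -1.851510430431877
side lid th 1.4472395595807093 face 0.0 n 1887 offset 1.209660476418234
[0.68968194 0.07609784 0.30924823]
[[-35.12, -5.12, 2.84], [-0.35, -0.0, -0.0], 7.5] | d 356mm 20.1deg
[[-35.12, -0.66, 15.05], [-0.35, -0.0, -0.0], 7.5] | d 130mm 0.0deg
scene pred [0.52084319 0.05376314] top n 63 [0.51942766 0.05479251 0.05170232] [0.51014091 0.04336024 0.04802738] [0.52956993 0.06366864 0.05543693]
61 [0.51796526 0.05310239] 9.722751872976976e-06
side pred [0.52084319 0.05376314] top n 38 [0.52162896 0.05552917 0.05097568] [0.51061631 0.04322551 0.0481118 ] [0.53117004 0.06498302 0.05575298]
72 [0.52145667 0.05362741] 5.92228229567488e-05
```

View pics/scene_g.png

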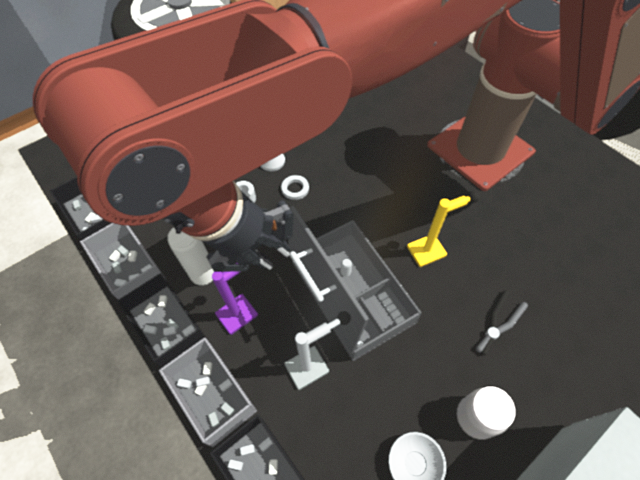

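Request:
{"fn": "send_rows", "kwargs": {
  "steps": [
    [[-4.5,-1,0.2],[-0.07,0,0],5],
    [[-9,-2,0.5],[-0.15,0,0],7.5],
    [[-14,-3,1],[-0.25,0,0],7.5],
    [[-19,-4,2],[-0.3,0,0],7.5],
    [[-24,-4.5,2.5],[-0.35,0,0],7.5],
    [[-29,-5,2.8],[-0.35,0,0],7.5],
    [[-34,-5.1,2.8],[-0.35,0,0],7.5],
    [[-35.1,-5.1,2.8],[-0.35,0,0],7.5],
    [[-35.1,-3.5,7],[-0.35,0,0],7.5],
    [[-35.1,-2,11],[-0.35,0,0],7.5],
    [[-35.1,-0.7,15],[-0.35,0,0],7.5],
    [[-35.1,-0.7,15],[-0.35,0,0],7.5],
    [[-35.1,-0.7,15],[-0.35,0,0],7.5]
  ]
}}

```text
time_s: 13.55
eef_pos: [0.578, -0.261, 0.1687]
tool_rot: [0.758, 0.652, -0.001, -0.003]
contact_force: [0.3, -0.4, 1.4]
width: 0.075
```

```bash
cat > ring.py <<'E'
from h import *
from scipy.optimize import least_squares
def ring(W,c,z0,z1,ri,ro,k=.01):
    d=np.hypot(W[:,0]-c[0],W[:,1]-c[1]);P=W[(d<ro+k)&(W[:,2]>z0)&(W[:,2]<z1)]
    f=lambda q:np.maximum(np.hypot(P[:,0]-q[0],P[:,1]-q[1])-ro,0)+np.maximum(ri-np.hypot(P[:,0]-q[0],P[:,1]-q[1]),0)
    g=least_squares(f,c);print("n",len(P),"c",g.x,"cost",g.cost,"zmed",np.median(P[:,2]),"mid",(P.min(0)+P.max(0))[:2]/2,(P.max(0)-P.min(0))[:2]);return g.x
E
python3 - <<'E'
from ring import *
from rig import sense,viewer
s=sense();print(s["time_s"],s["eef_pos"],s["tool_rot"],s["width"],s["joint_pos"])
p=viewer.read_camera("wrist");cv2.imwrite("pics/wh.png",p["frame"])
W=cloud(p["z_map"],p["intrinsics"],p["camera_from_world"]).reshape(-1,3);W=W[np.isfinite(W[:,0])]
c=ring(W,[.5815,-.2625],.035,.046,.0155,.027)
e=np.r_[c,0]-s["eef_pos"];print("to go tool cm",Rn.from_quat(s["tool_rot"]).inv().apply(e)*100)
p=viewer.read_camera("side");cv2.imwrite("pics/sh.png",p["frame"])
p=viewer.read_camera("scene");cv2.imwrite("pics/ch.png",p["frame"])
E
```

```text
13.55 [ 0.57797414 -0.26101485  0.16869684] [ 0.75791509  0.65234533 -0.00143267 -0.00286799] 0.07501423350772074 [-5.47945651e-01  3.02474628e-01  1.56341900e+00 -1.00687688e-03
  1.28203795e+00 -3.98217906e-01]
n 3582 c [ 0.58360457 -0.2641398 ] cost 9.013439730998848e-07 zmed 0.03967898486553924 mid [ 0.58345889 -0.26412982] [0.05340258 0.05306704]
to go tool cm [-0.25166943  0.70815199 16.86523292]
```

View pics/wh.png

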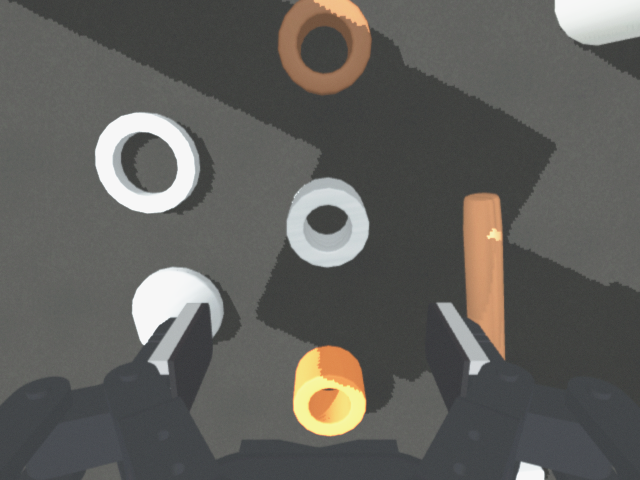

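View pics/sh.png

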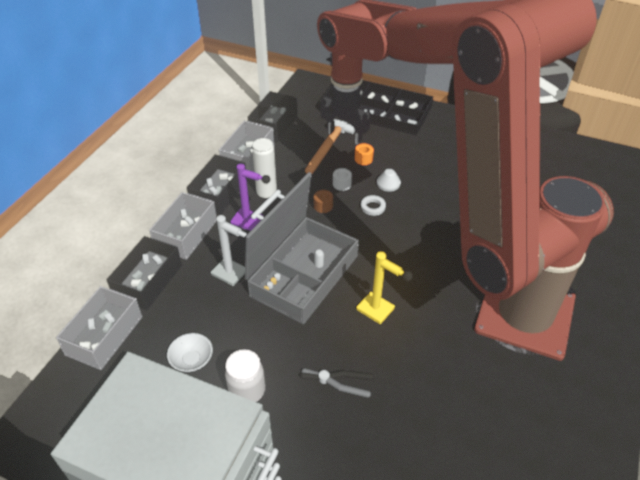

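Run:
```python
from h import *
from rig import sense,viewer
s=sense();tp=np.array(s["eef_pos"])
for c in ("scene","side"):
    p=viewer.read_camera(c)
    W=cloud(p["z_map"],p["intrinsics"],p["camera_from_world"]).reshape(-1,3);W=W[np.isfinite(W[:,0])]
    r=W-tp; x=r@ex;y=r@ey;z=r[:,2]
    for a in np.arange(.02,.4,.03):
        m=(z>a)&(z<a+.03)&(np.hypot(x,y)<.16)
        if m.sum()>5: print(c,round(a,2),m.sum(),"x %.3f %.3f y %.3f %.3f"%(x[m].min(),x[m].max(),y[m].min(),y[m].max()))
```

```text
scene 0.02 158 x -0.068 0.062 y -0.010 0.016
scene 0.05 583 x -0.071 0.067 y -0.017 0.020
scene 0.08 773 x -0.070 0.067 y -0.012 0.024
scene 0.11 295 x -0.041 0.037 y -0.003 0.041
scene 0.14 645 x -0.038 0.036 y -0.010 0.040
scene 0.17 418 x -0.038 0.037 y -0.010 0.042
scene 0.2 661 x -0.041 0.038 y -0.014 0.042
scene 0.23 736 x -0.037 0.043 y -0.001 0.040
scene 0.26 229 x -0.024 0.045 y 0.014 0.067
scene 0.29 1406 x -0.094 0.062 y 0.038 0.104
scene 0.32 2587 x -0.116 0.063 y 0.000 0.114
scene 0.35 1650 x -0.115 0.057 y 0.010 0.114
side 0.02 132 x -0.058 0.061 y -0.015 0.019
side 0.05 370 x -0.070 0.073 y -0.018 0.023
side 0.08 460 x -0.070 0.070 y -0.012 0.027
side 0.11 199 x -0.054 0.030 y -0.011 0.043
side 0.14 352 x -0.039 0.035 y -0.022 0.043
side 0.17 239 x -0.042 0.033 y -0.016 0.046
side 0.2 342 x -0.042 0.036 y -0.011 0.047
side 0.23 368 x -0.039 0.044 y -0.014 0.044
side 0.26 106 x -0.036 0.044 y 0.021 0.067
side 0.29 351 x -0.094 0.063 y 0.039 0.104
side 0.32 644 x -0.113 0.066 y -0.025 0.115
side 0.35 1177 x -0.114 0.058 y -0.052 0.115
side 0.38 647 x -0.144 0.010 y -0.044 0.115
```

Request:
{"fn": "send_rows", "kwargs": {
  "steps": [
    [[-0.25,0.7,5],[0,0,0],7.5],
    [[-0.25,0.7,10],[0,0,0],7.5],
    [[-0.25,0.7,13],[0,0,0],7.5],
    [[-0.25,0.7,15.4],[0,0,0],7.5],
    [[-0.25,0.7,15.4],[0,0,0],7.5],
    [[-0.25,0.7,15.4],[0,0,0],7.5]
  ]
}}

```text
time_s: 14.4
eef_pos: [0.5856, -0.266, 0.017]
tool_rot: [0.758, 0.652, -0.001, -0.001]
contact_force: [0.6, -0.3, 0.5]
width: 0.0755
```

Run:
```python
from h import *
from rig import sense,viewer
s=sense();print(s["eef_pos"],s["tool_rot"],s["contact_force"])
p=viewer.read_camera("wrist");cv2.imwrite("pics/wi.png",p["frame"])
```

```text
[ 0.58558127 -0.26601669  0.01704144] [ 7.58101773e-01  6.52135575e-01 -7.70259552e-04 -5.48546288e-04] [ 0.57587128 -0.31878385  0.49238566]
```

View pics/wi.png

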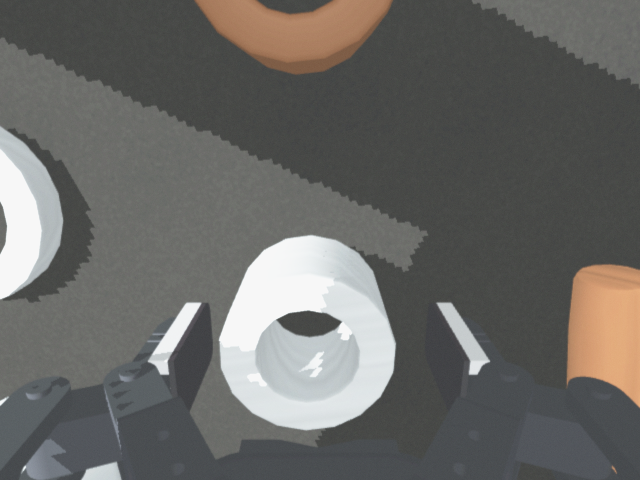

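Request:
{"fn": "send_rows", "kwargs": {
  "steps": [
    [[0.15,-0.2,0.2],[0,0,0],7.5],
    [[0.15,-0.2,0.2],[0,0,0],6.5],
    [[0.15,-0.2,0.2],[0,0,0],5],
    [[0.15,-0.2,0.2],[0,0,0],5],
    [[0.15,-0.2,0.2],[0,0,0],5],
    [[0.15,-0.2,0.2],[0,0,0],5],
    [[0.15,-0.2,0.2],[0,0,0],5]
  ],
  "squeeze": 60
}}

```text
time_s: 15.15
eef_pos: [0.5838, -0.2643, 0.0155]
tool_rot: [0.758, 0.652, -0.001, -0.0]
contact_force: [-2.8, 1.6, 7.2]
width: 0.0524
```

Request:
{"fn": "send_rows", "kwargs": {
  "steps": [
    [[0,0,-1],[0,0,0],5],
    [[0,0,-4],[0,0,0],5],
    [[0,0,-8],[0,0,0],5],
    [[0,0,-12],[0,0,0],5],
    [[0,0,-12],[0,0,0],5],
    [[0,0,-12],[0,0,0],5]
  ]
}}

```text
time_s: 15.75
eef_pos: [0.5839, -0.2642, 0.1351]
tool_rot: [0.758, 0.652, -0.001, -0.0]
contact_force: [-1.1, 0.1, -4.7]
width: 0.0524
```

Run:
```python
from ring import *
from rig import sense,viewer
s=sense();print(s["time_s"],s["eef_pos"],s["tool_rot"],s["contact_force"],s["width"])
R=Rn.from_quat(s["tool_rot"])
for n in ("wrist","scene","side"):
    p=viewer.read_camera(n);cv2.imwrite(f"pics/{n}_j.png",p["frame"])
    W=cloud(p["z_map"],p["intrinsics"],p["camera_from_world"]).reshape(-1,3);W=W[np.isfinite(W[:,0])]
    q=R.inv().apply(W-s["eef_pos"])
    m=(np.hypot(q[:,0],q[:,1])<.033)&(np.abs(q[:,1])<.026)&(q[:,2]>-.06)&(q[:,2]<.03)
    if m.sum()<20: print(n,m.sum());continue
    Q=q[m]; zt=np.percentile(Q[:,2],10);print(n,m.sum(),"tool z pct",np.percentile(Q[:,2],[1,10,30,50,99]),"x",Q[:,0].min(),Q[:,0].max(),"y",Q[:,1].min(),Q[:,1].max())
```

```text
15.75 [ 0.58389955 -0.26416011  0.13507798] [ 7.58097913e-01  6.52140452e-01 -6.20400410e-04 -1.27562162e-05] [-1.0501261   0.05439185 -4.68816429] 0.052358704116342254
wrist 27098 tool z pct [-0.05652169 -0.02478946 -0.02409081 -0.02338128  0.01273439] x -0.02703234199520684 0.027508012620937834 y -0.025999467857733785 0.02598063250322115
scene 599 tool z pct [-0.05000193 -0.02435831 -0.02240357 -0.01580423  0.01479734] x -0.025224142711863313 0.02966995756796331 y -0.02578377500540812 0.02589889400317518
side 347 tool z pct [-0.05520919 -0.0247538  -0.01985759 -0.01292972  0.01753024] x -0.019756534184130353 0.031575276903633875 y -0.025883023833388686 0.02583864101977547
```

View pics/wrist_j.png

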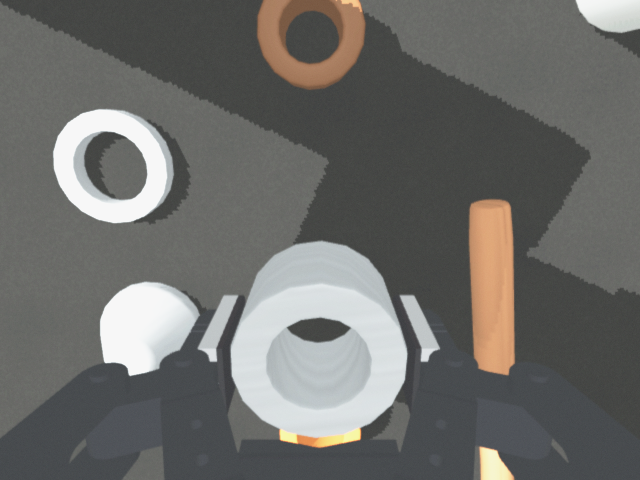

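Collar gripped: its top is 24 mm behind the TCP, so its underside is about 16 mm ahead of it, and it's centred. Moving to a spot from which the wrist camera sees the post.

Request:
{"fn": "send_rows", "kwargs": {
  "steps": [
    [[2,-3,-3],[0,0,0],5],
    [[4,-6,-6],[0,0,0],5],
    [[7,-9,-7.5],[0,0,0],5],
    [[11,-11,-7.5],[0,0,0],5],
    [[15,-11,-7.5],[0,0,0],5],
    [[19,-11,-7.5],[0,0,0],5],
    [[22.5,-11,-7.5],[0,0,0],5],
    [[22.5,-11,-7.5],[0,0,0],5],
    [[22.5,-11,-7.5],[0,0,0],5],
    [[22.5,-11,-7.5],[0,0,0],5]
  ]
}}

```text
time_s: 16.9
eef_pos: [0.5078, -0.0255, 0.2079]
tool_rot: [0.758, 0.652, -0.002, -0.002]
contact_force: [0.3, 0.3, -3.3]
width: 0.0526
```

```bash
cat > post.py <<'E'
from ring import *
from rig import sense,viewer
def look(tag):
    s=sense();print(s["time_s"],s["eef_pos"],s["tool_rot"],s["width"])
    p=viewer.read_camera("wrist");cv2.imwrite(f"pics/w_{tag}.png",p["frame"])
    W=cloud(p["z_map"],p["intrinsics"],p["camera_from_world"]).reshape(-1,3);W=W[np.isfinite(W[:,0])]
    c=np.array([.5205,.0543])
    for z0,z1,ro in ((.048,.056,.0095),(.02,.043,.012)):
        d=np.hypot(W[:,0]-c[0],W[:,1]-c[1]);P=W[(d<.02)&(W[:,2]>z0)&(W[:,2]<z1)]
        if len(P)<10: print("few",len(P));continue
        print(len(P),"mid",(P.min(0)+P.max(0))/2,"ext",P.max(0)-P.min(0),"mean",P.mean(0))
        if z0<.03: print("cyl",least_squares(lambda q:np.hypot(P[:,0]-q[0],P[:,1]-q[1])-.012,c,loss="soft_l1",f_scale=.001).x)
if __name__=="__main__":
    import sys; look(sys.argv[1])
E
python3 post.py k
```

```text
16.9 [ 0.50784069 -0.02551304  0.20791806] [ 0.75818291  0.65203672 -0.00183584 -0.0018498 ] 0.05255064800342182
722 mid [0.52131409 0.05262292 0.05068474] ext [0.02012351 0.01983287 0.00535239] mean [0.5214575  0.05267826 0.05038811]
few 0
```

View pics/w_k.png

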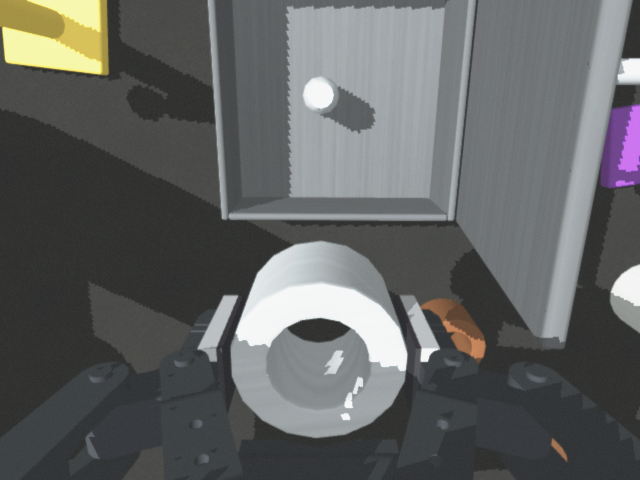

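Request:
{"fn": "send_rows", "kwargs": {
  "steps": [
    [[2,0,0],[0,0,-0.14],5],
    [[4,0,0],[0,0,-0.28],5],
    [[6,0.1,0],[0,0,-0.42],5],
    [[8,0.2,0],[0,0,-0.56],5],
    [[8,0.2,0],[0,0,-0.7],5],
    [[8,0.2,0],[0,0,-0.84],5],
    [[8,0.2,0],[0,0,-0.98],5],
    [[8,0.2,0],[0,0,-1.12],5],
    [[8,0.2,0],[0,0,-1.26],5],
    [[8,0.2,0],[0,0,-1.4],5],
    [[8,0.2,0],[0,0,-1.5],5],
    [[8,0.2,0],[0,0,-1.57],5],
    [[8,0.2,0],[0,0,-1.57],5],
    [[8,0.2,0],[0,0,-1.57],5],
    [[8,0.2,0],[0,0,-1.57],5]
  ]
}}

```text
time_s: 18.45
eef_pos: [0.5224, 0.0533, 0.2089]
tool_rot: [0.076, 0.997, 0.0, -0.002]
contact_force: [0.5, -0.5, -2.5]
width: 0.0527
```

```bash
cat > chk.py <<'E'
from h import *
from rig import sense,viewer
import sys
s=sense();print(s["time_s"],s["eef_pos"],s["tool_rot"],s["width"],np.round(s["contact_force"],1))
R=Rn.from_quat(s["tool_rot"]);print("to post tool cm",R.inv().apply(np.array([.5214,.0528,.0205])-s["eef_pos"])*100, "axis",R.apply([0,0,1]),"y",R.apply([0,1,0]))
p=viewer.read_camera("wrist")
W=cloud(p["z_map"],p["intrinsics"],p["camera_from_world"]).reshape(-1,3);W=W[np.isfinite(W[:,0])]
q=R.inv().apply(W-s["eef_pos"]);m=(np.hypot(q[:,0],q[:,1])<.034)&(q[:,2]>-.027)&(q[:,2]<-.021)&(abs(q[:,1])<.024)
Q=q[m];print("collar top z",np.median(Q[:,2]),"x",Q[:,0].min(),Q[:,0].max(), "tilt",np.linalg.lstsq(np.c_[Q[:,:2],np.ones(len(Q))],Q[:,2],rcond=None)[0])
for n in ("scene","side"):
    p=viewer.read_camera(n);f=p["frame"]
    u,v=proj(np.array([.52,.053,.1]),p["intrinsics"],p["camera_from_world"]).astype(int)
    u=np.clip(u,100,540);v=np.clip(v,75,400)
    cv2.imwrite(f"pics/{n}_{sys.argv[1]}.png",cv2.resize(f[v-75:v+75,u-100:u+100],(800,600)))
E
python3 chk.py l
```

```text
18.45 [0.52244763 0.05328525 0.20894023] [ 7.64561220e-02  9.97071621e-01  9.05018673e-05 -1.62362302e-03] 0.05273907960735275 [ 0.5 -0.5 -2.5]
to post tool cm [ 0.03486695 -0.06265326 18.84424037] axis [-3.22389803e-03  4.28745526e-04 -9.99994711e-01] y [ 1.52464753e-01  9.88308906e-01 -6.77981524e-05]
collar top z -0.024144537878242736 x -0.028446051814595488 0.025882885818287172 tilt [ 0.00219639 -0.00187351 -0.02403823]
```

View pics/side_l.png

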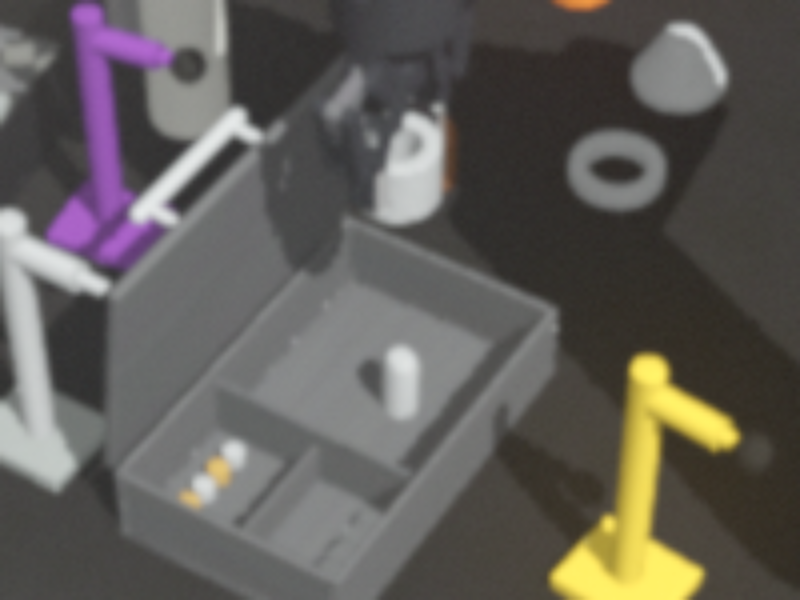

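Request:
{"fn": "send_rows", "kwargs": {
  "steps": [
    [[0.08,-0.05,4],[0,0,0],5],
    [[0.08,-0.05,8],[0,0,0],5],
    [[0.08,-0.05,11],[0,0,0],5],
    [[0.08,-0.05,12.8],[0,0,0],5],
    [[0.08,-0.05,12.8],[0,0,0],5],
    [[0.08,-0.05,12.8],[0,0,0],5],
    [[0.08,-0.05,12.8],[0,0,0],5]
  ]
}}

```text
time_s: 19.3
eef_pos: [0.5227, 0.0535, 0.0829]
tool_rot: [0.075, 0.997, 0.0, 0.0]
contact_force: [-0.3, 0.6, -2.7]
width: 0.053
```

```bash
python3 chk.py m
python3 - <<'E'
from h import *
from rig import viewer,sense
p=viewer.read_camera("wrist");cv2.imwrite("pics/wm.png",p["frame"])
# side/scene: relative position collar vs post from same cameras
for n in ("scene","side"):
    p=viewer.read_camera(n);K,T=p["intrinsics"],p["camera_from_world"]
    W=cloud(p["z_map"],K,T).reshape(-1,3);W=W[np.isfinite(W[:,0])]
    P=W[(np.hypot(W[:,0]-.5214,W[:,1]-.053)<.034)&(W[:,2]>.066)&(W[:,2]<.11)];print(n,len(P),P.min(0),P.max(0))
    from scipy.optimize import least_squares
    Q=P[(P[:,2]<.098)]; print("collar cyl",len(Q),least_squares(lambda q:np.hypot(Q[:,0]-q[0],Q[:,1]-q[1])-.027,[.5214,.053],loss="soft_l1",f_scale=.001).x)
    Q=W[(np.hypot(W[:,0]-.5214,W[:,1]-.053)<.02)&(W[:,2]>.015)&(W[:,2]<.044)]; print("post cyl",len(Q),least_squares(lambda q:np.hypot(Q[:,0]-q[0],Q[:,1]-q[1])-.012,[.5214,.053],loss="soft_l1",f_scale=.001).x)
E
```

```text
19.3 [0.52265609 0.05346316 0.08285733] [7.53618463e-02 9.97156240e-01 1.55647794e-04 2.92552506e-05] 0.05297837452759701 [-0.3  0.6 -2.7]
to post tool cm [ 0.11443242 -0.08640419  6.23570239] axis [ 8.18039216e-05  3.06000879e-04 -9.99999950e-01] y [1.50295062e-01 9.88641136e-01 3.14819798e-04]
collar top z -0.02417207499054258 x -0.02833430577577185 0.02595934840658346 tilt [ 0.00180311 -0.0017705  -0.02405678]
scene 340 [0.51046493 0.01946122 0.06877896] [0.5482213  0.08535083 0.10989749]
collar cyl 142 [0.51815581 0.06154946]
post cyl 35 [0.51785942 0.05295108]
side 296 [0.49573289 0.0218578  0.06656353] [0.5424443  0.08659271 0.10991813]
collar cyl 156 [0.52735999 0.06005872]
post cyl 70 [0.52174084 0.05331148]
```

View pics/side_m.png

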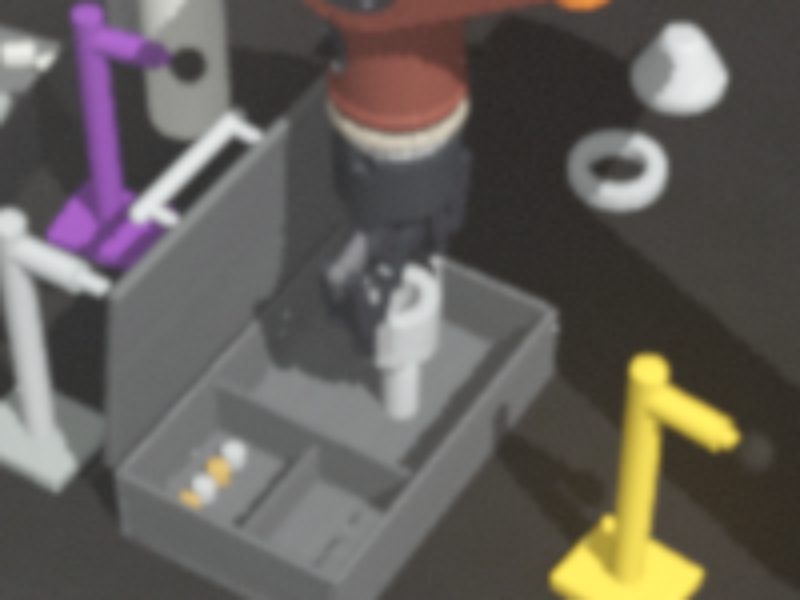

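View pics/wm.png

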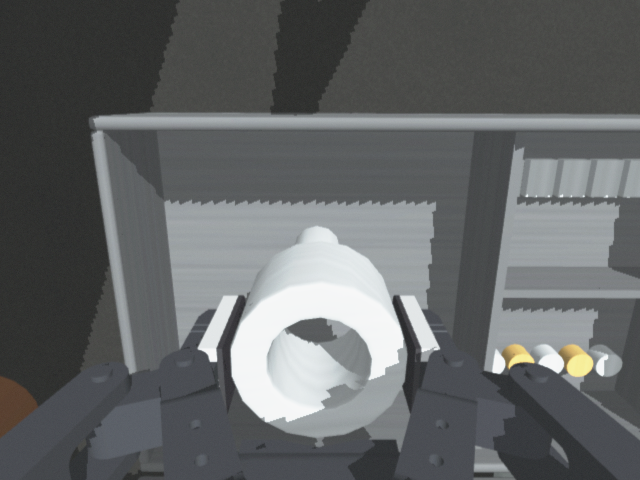

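Run:
```python
from h import *
from rig import viewer,sense
from scipy.optimize import least_squares
s=sense();R=Rn.from_quat(s["tool_rot"])
p=viewer.read_camera("wrist");W=cloud(p["z_map"],p["intrinsics"],p["camera_from_world"])
w=W[226:244,296:342].reshape(-1,3);q=R.inv().apply(w-s["eef_pos"])
m=(w[:,2]<.048)&(w[:,2]>.008)&(np.hypot(q[:,0],q[:,1])<.02);P=q[m];print(m.sum(),P.min(0),P.max(0),w[m][:,2].min(),w[m][:,2].max())
print("post in tool",least_squares(lambda a:np.hypot(P[:,0]-a[0],P[:,1]-a[1])-.012,[0,0],loss="soft_l1",f_scale=.0005).x)
w=W[235:450,225:415].reshape(-1,3);q=R.inv().apply(w-s["eef_pos"])
r=np.hypot(q[:,0],q[:,1]);m=(r<.032)&(r>.022)&(q[:,2]>-.018)&(q[:,2]<.018)&(q[:,0]>.012);P=q[m];print(m.sum())
print("collar in tool",least_squares(lambda a:np.hypot(P[:,0]-a[0],P[:,1]-a[1])-.027,[0,0],loss="soft_l1",f_scale=.0005).x)
```

```text
370 [ 0.00538608 -0.01108629  0.05378736] [0.0122778  0.00977522 0.0737852 ] 0.008051134120894095 0.02805461438565776
post in tool [-0.00038735 -0.00057424]
4160
collar in tool [-0.00182744  0.00028274]
```

Request:
{"fn": "send_rows", "kwargs": {
  "steps": [
    [[0.15,-0.09,0],[0,0,0],5],
    [[0.15,-0.09,1],[0,0,0],5],
    [[0.15,-0.09,1.6],[0,0,0],5],
    [[0.15,-0.09,2.2],[0,0,0],5],
    [[0.15,-0.09,2.6],[0,0,0],5],
    [[0.15,-0.09,3],[0,0,0],5],
    [[0.15,-0.09,3],[0,0,0],5]
  ]
}}

```text
time_s: 20.35
eef_pos: [0.519, 0.0529, 0.0503]
tool_rot: [0.075, 0.997, 0.0, -0.002]
contact_force: [0.8, 0.1, -3.1]
width: 0.0527
```

Request:
{"fn": "send_rows", "kwargs": {
  "steps": [
    [[0,0,1],[0,0,0],5],
    [[0,0,2],[0,0,0],5],
    [[0,0,2.5],[0,0,0],5],
    [[0,0,2.75],[0,0,0],5],
    [[0,0,2.85],[0,0,0],5],
    [[0,0,2.85],[0,0,0],5]
  ]
}}

```text
time_s: 20.95
eef_pos: [0.5194, 0.0529, 0.0225]
tool_rot: [0.075, 0.997, 0.0, -0.002]
contact_force: [-0.1, -1.4, -3.5]
width: 0.0527
```

Request:
{"fn": "send_rows", "kwargs": {
  "steps": [
    [[0,0,0.1],[0,0,0],5],
    [[0,0,0.1],[0,0,0],5]
  ]
}}

```text
time_s: 21.15
eef_pos: [0.5196, 0.0528, 0.0218]
tool_rot: [0.075, 0.997, 0.0, -0.001]
contact_force: [-0.4, -0.7, -3.1]
width: 0.0526
```

Request:
{"fn": "send_rows", "kwargs": {
  "steps": [
    [[0,0,0.05],[0,0,0],5],
    [[0,0,0.1],[0,0,0],5]
  ]
}}

```text
time_s: 21.35
eef_pos: [0.5195, 0.0529, 0.0207]
tool_rot: [0.075, 0.997, 0.0, -0.001]
contact_force: [-0.8, -0.4, -3.0]
width: 0.0523
```

Request:
{"fn": "send_rows", "kwargs": {
  "steps": [
    [[0,0,0.03],[0,0,0],5],
    [[0,0,0.06],[0,0,0],5]
  ]
}}

```text
time_s: 21.55
eef_pos: [0.5195, 0.0529, 0.0206]
tool_rot: [0.075, 0.997, 0.0, -0.002]
contact_force: [-4.0, 0.4, 6.9]
width: 0.0523
```

Floor contact is felt (+10 N) at the expected height. Opening a little.

Request:
{"fn": "send_rows", "kwargs": {
  "steps": [
    [[0,0,0],[0,0,0],5.6],
    [[0,0,0],[0,0,0],6],
    [[0,0,0],[0,0,0],6.6],
    [[0,0,0],[0,0,0],6.6],
    [[0,0,0],[0,0,0],6.6]
  ]
}}

```text
time_s: 22.05
eef_pos: [0.5195, 0.0528, 0.02]
tool_rot: [0.075, 0.997, 0.0, -0.001]
contact_force: [0.8, -0.2, -0.3]
width: 0.0663
```

```bash
python3 chk.py n
python3 - <<'E'
from h import *
from rig import viewer
p=viewer.read_camera("wrist");cv2.imwrite("pics/wn.png",p["frame"])
E
```

```text
22.05 [0.51946903 0.05282757 0.02000844] [ 7.53342537e-02  9.97157331e-01  1.09559699e-04 -1.41262927e-03] 0.06628842950043497 [ 0.8 -0.2 -0.3]
to post tool cm [-0.19117911  0.02628541 -0.04969779] axis [-2.80072008e-03  4.31335258e-04 -9.99995985e-01] y [1.50240516e-01 9.88649476e-01 5.65776898e-06]
collar top z -0.024737014073698806 x -0.028013008265653356 0.026061673346121167 tilt [ 0.00692428 -0.00048624 -0.02460304]
```

View pics/wn.png

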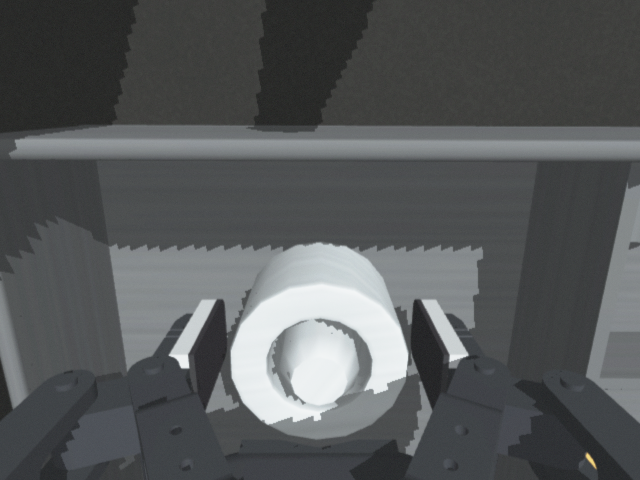

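The collar sits over the post (wrist view: post top at about (322,370) inside the ring), and the fingers are clear. Retreating straight up, then towards the robot.

Request:
{"fn": "send_rows", "kwargs": {
  "steps": [
    [[0,0,-1.5],[0,0,0],6.6],
    [[0,0,-4],[0,0,0],6.6],
    [[0,0,-8],[0,0,0],6.6],
    [[0,0,-13],[0,0,0],6.6],
    [[0,0,-18],[0,0,0],6.6],
    [[4,0,-20],[0,0,0],6.6],
    [[8,0,-20],[0,0,0],6.6],
    [[8,0,-20],[0,0,0],6.6],
    [[8,0,-20],[0,0,0],6.6]
  ]
}}

```text
time_s: 23.15
eef_pos: [0.4408, 0.0649, 0.2214]
tool_rot: [0.075, 0.997, 0.0, -0.0]
contact_force: [1.0, 1.0, 0.6]
width: 0.0659
```

```bash
python3 lid.py 1.45 o
python3 - <<'E'
from ring import *
from rig import viewer,sense
for n in ("scene","side"):
    p=viewer.read_camera(n);W=cloud(p["z_map"],p["intrinsics"],p["camera_from_world"]).reshape(-1,3);W=W[np.isfinite(W[:,0])]
    ring(W,[.5214,.0528],.0405,.0475,.0155,.027,.006)
    P=W[(np.hypot(W[:,0]-.5214,W[:,1]-.0528)<.014)&(W[:,2]>.0485)&(W[:,2]<.06)];print("post",P.mean(0),len(P))
    f=p["frame"];u,v=proj(np.array([.54,.08,.08]),p["intrinsics"],p["camera_from_world"]).astype(int)
    cv2.imwrite(f"pics/{n}_oc.png",cv2.resize(f[v-75:v+75,u-100:u+100],(800,600)))
    # ball to lid gap
    r=W-(H+ex*.0015);x=r@ex;y=r@ey;z=W[:,2]
    print(n,[ (round(float(a),3),) for a in ()])
E
```

```text
23.15 [0.44075637 0.06494773 0.2214373 ] F [1.   1.03 0.6 ] M [ 0.01 -0.01  0.01] 0.06594978625100638
scene lid th 1.4502719660511565 face 0.008 n 2484 offset -1.879609527721569
side lid th 1.448240841752553 face 0.0 n 1911 offset 1.159468579564067
n 297 c [0.51707967 0.05231151] cost 0.00021733569896357265 zmed 0.04553834989427687 mid [0.51801653 0.05431206] [0.05347108 0.05348967]
post [0.51944126 0.05462805 0.05146311] 60
scene []
n 188 c [0.52116072 0.0518968 ] cost 0.00029764429550971914 zmed 0.044280900624638186 mid [0.52077253 0.05442014] [0.05442243 0.05940263]
post [0.51997644 0.05647603 0.05176257] 41
side []
```

View pics/scene_oc.png

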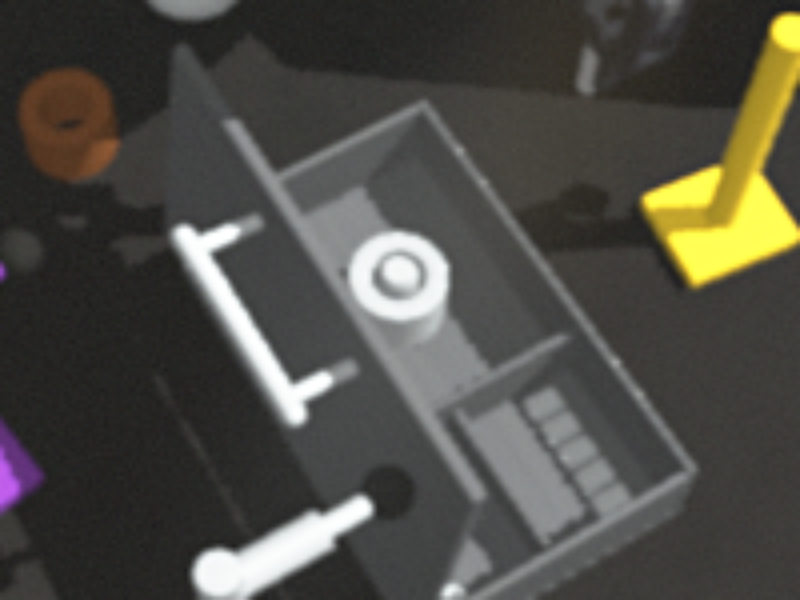

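View pics/side_oc.png

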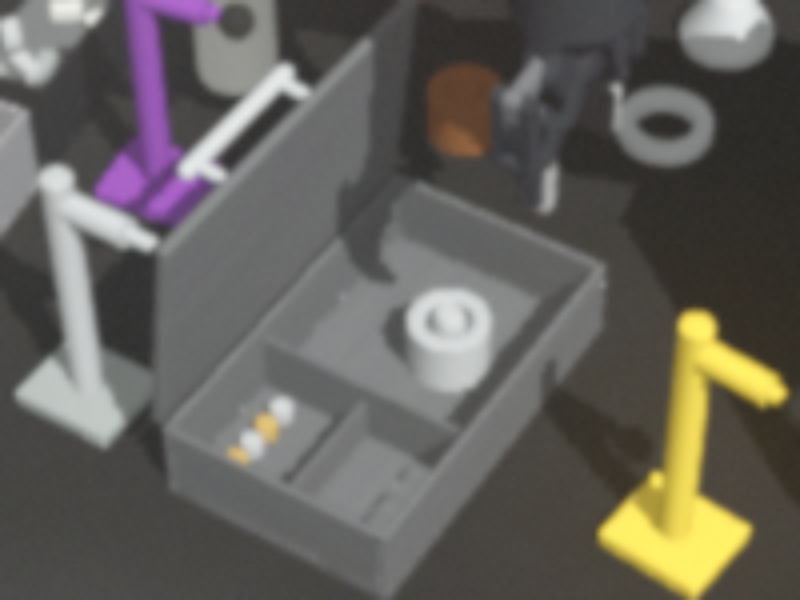

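View pics/scene_o.png

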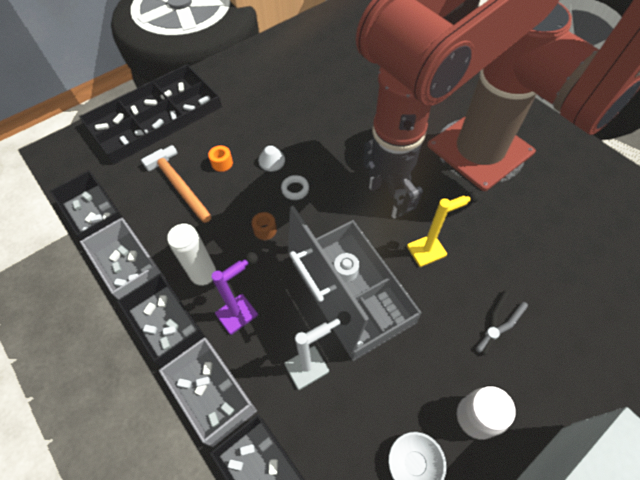

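```bash
python3 -c "
from rig import ctrl,sense
print(ctrl.finish_job()); print(sense()['time_s'])"
```

```text
the job is handed in; nothing more can be done
None
the job is handed in; nothing more can be done
```

I raised the lid by its bar handle until it met the buffer and pressed it there for about a second. I then let go, put the grey steel collar over the post and handed the job in at about 23 s. No verdict is reported.

**Lid:** I estimate the push at 10–12 N on the buffer, worked out from the wrist force; the contact force itself can't be measured directly. After release the lid stood at about 1.45 rad, against 1.451 rad while pressed. The pictures show the ball at the lid's outer face. I couldn't measure how hard the lid still bears on the buffer.

**Collar:** It went over the post without any rise in force. I felt the case floor at the expected height. After release its top was at about 45 mm, as it should be. In the two outside cameras the ring sits around the post, but my position fits there scatter by 2–4 mm. The closer wrist view showed it within about 2 mm just before lowering.

**End state:** The arm is clear and touching nothing. In the last picture the bystanders look unmoved; I didn't measure their positions again.

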